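Charge the corn roaster and lay on the spits

ROBOT

A 6-joint arm with a two-finger parallel gripper is mounted at the origin on the work surface. World frame = base frame: x ahead of the robot, y to its left, z up, the work surface at z = 0. Lengths are in mm, angles in rad, forces in N, time in s.
With the tool pointing down it reaches from about 275 to 750 mm from the base axis. Payload 10.2 kg.
Tool frame: the origin (TCP) lies midway between the tips of the shut fingers; the grasp point (between the pads) lies 19 mm behind it; z points along the fingers, y is the direction in which the jaws open and shut (so a half turn about z gives the same grasp; the last joint's range is limited). The gripper opens to 85 mm and grips with 20 to 120 N. Pads are 22 mm wide; open, the fingers measure 114 mm over their backs; the gripper's body (76 mm by 85 mm) begins 54 mm behind the grasp point. The pads swing forward as they close: fully open they stand 13 mm farther back than shut.
Start: joints at [-1.569, 0.313, 1.498, -0, 1.331, -0.223], TCP at [117.015, -511.799, 231.294] pointing down, gripper open.
Joint ranges: [-2.94, 2.94], [-0.97, 2.17], [0.19, 2.56], [-1.23, 4.37], [0.02, 3.11], [-2.88, 2.88]. Speed limits (rad/s): [2.39, 2.39, 3.01, 3.14, 3.14, 3.14].

INTERFACE

Orientations are given as a unit quaternion [w, x, y, z].
In Python, from rig import sense, optics, ctrl gives the robot as it stands.
- The arm moves only by the tool play_rows, never from a script. Its argument "plan" is a list of rows, each a list of 7 numbers: the shift along the world's x, y, z in mm, then the turn, a rotation vector about the world's x, y, z in rad, then the opening, from -1 (shut) to 1 (fully open), so that 0 is half open. A call has 1 to 5 rows; each row shifts and turns the pose as measured when the row begins; what a row does not reach is not made up. A row lasts 1/12 s, in which the tool goes at most 41.7 mm and 7.16 degrees, less where a joint would pass 70% of its speed; a pose out of reach is approached as far as the arm can. A call is refused whole if a number of a shift passes 41.7 or a number of a turn 0.125, either way. A call with a gripper value outside its range is refused whole. The fingers move at their own pace and stop on an object; "grip_force" is the grip in N (left out, the last holds). Time passes only in rows, so rows that do not move let the fingers close. It gives the time, the measured TCP pose, the force and the opening at its end, in the units of the state.
- sense(): the state, without advancing time (a new reading comes with each control period).
- optics.capture(name): name is "side" or "top" or "wrist"; returns a dict with "img" (480x640x3 uint8, blue, green, red), "fx", "fy", "cx", "cy" (pixels), "world_to_cam" (4x4, takes a point from world to camera coordinates). Camera axes: x right, y up, looking along -z (the intrinsics and any distortion apply to the point x, -y, -z); pixel columns grow to the right and rows downward; lengths in mm; the calibration is good to about 2 mm. A picture is of the moment at which its call begins. There is no depth.
- ctrl.finish_job(): hands the job in, once; it reports no verdict.
The state is a dict: "time_s": time; "joints": joint angles; "dq": joint speeds; "tau": joint torques, N m; "eef_pos": TCP position; "ee_rot": TCP orientation; "force": force on the tool from outside, world axes, zero at the start; "wrist_torque": the same for the moment, N m; "grip_width": opening from 0.0 (shut) to 1.0 (fully open).
Only numpy, scipy, OpenCV 4.12 (cv2) and the standard library are available. Lean on these libraries where they do the work, as an engineer would, in place of code of your own. Each camera call takes 0.05 s, during which the arm holds its last target. There are 200 camera calls.

TASK

Get the corn roaster going. Load all the loose briquettes from the table into the fuel hopper, lying crosswise in the row behind the two already there; then pull the slide gate partway open, just far enough for those two old briquettes to drop into the firebox while the fresh ones stay in the hopper, and push the gate fully shut. After that lay every corn spit across the firebox, one to a pair of notches, handle towards you, with the rod resting on the bottom of both notches; leave the red bowl, the mug, the sauce bottle and the salt jar where they are.

Things in the scene. Friction and masses are not known exactly. Their poses are not given: they have to be found in the camera images.
- roaster: Corn roaster fixed to the table, 130 mm deep, 500 mm long, perhaps turned a little. Origin on the table beneath it; its x points away from the robot (depth, -65 to +65 mm), y along it to the left, z up. Right part (y -345 to -65): dark open firebox, inside x -59 to +59, floor z 65, rim z 165, notched walls. Left part: blue open fuel hopper; under its right end a chute slopes down into the firebox.
- hopper_floor (a point): Middle of the hopper's floor, which is the top of the slide gate: roaster x 0, y 47, z 210 mm. Inside, the hopper is 92 mm (x) by 212 mm (y -59 to +153): room for one row of five briquettes, lying crosswise (length along roaster x). End walls reach z 246, the long walls' flared lips z 276 mm. Axes as the roaster's.
- gate (a joint): Slide gate, the hopper's bottom: 0 = shut, grows as it is pulled to the roaster's +y (left), stop at 0.15 m. A value g uncovers the right-hand g metres of the hopper floor (from y = -59 mm leftwards). About 2.5 N of friction; stays where left. Opening, it drags the briquettes on it left until they pack against the left end wall; those no longer supported drop one by one onto the chute.
- gate_grip (a point): Centre of the gate's red T-bar handle: a level bar 14 mm thick, 96 mm long along roaster x, on two posts 76 mm apart, 45 mm above the gate's top face and 45 mm left of the hopper's left end wall. Moves with the gate (roaster y = 0.204 m + gate value, z = 0.255 m).
- notch1 (a point): Mid-point between the bottoms of the right-most pair of notches (roaster x 0, y -300, z 140 mm). The front and back wall (6 mm thick, centred at x -62 and +62) have three facing pairs of open-topped U notches, 14 mm wide, 25 mm deep, mouths rounded 8 mm, at y -300, -235 and -170. A seated rod's axis lies at z 144.5 mm.
- notch3 (a point): The same for the left-most pair of notches, at roaster y -170 mm (105 mm right of the hopper's end wall). The middle pair lies half-way between notch1 and notch3.
- old1_mid (a point): Centre of one of the two briquettes that are in the hopper from the start, at its right-hand end: pressed sawdust log, light brown, round, 36 mm diameter, 80 mm long, 90 g; its x axis is its length.
- old2_mid (a point): Centre of one of the two briquettes that are in the hopper from the start, at its right-hand end: pressed sawdust log, light brown, round, 36 mm diameter, 80 mm long, 90 g; its x axis is its length.
- fresh1_mid (a point): Centre of a fresh briquette lying on the table in front of the hopper (same kind: 36 mm diameter, 80 mm long, its x axis along its length). May be absent.
- fresh2_mid (a point): Centre of a fresh briquette lying on the table in front of the hopper (same kind: 36 mm diameter, 80 mm long, its x axis along its length). May be absent.
- fresh3_mid (a point): Centre of a fresh briquette lying on the table in front of the hopper (same kind: 36 mm diameter, 80 mm long, its x axis along its length). May be absent.
- spit1_mid (a point): Centre of a corn cob on a spit, on the rod's axis: cob 36 mm diameter, 84 mm long, on a steel rod 9 mm thick; x axis along the rod from wooden handle to bare tip. Handle (16 mm thick) from x = -118 to -74 mm, rod tip at +88 mm; 160 g, balances within 10 mm of here. Lies on the table at the start, handle towards the robot. May be absent.
- spit1_handle_end (a point): Point on the spit's rod axis 62 mm from the cob's centre on the handle side, where the rod lies in the front wall's notch. May be absent.
- spit1_tip_end (a point): Point on the rod axis 62 mm from the cob's centre on the tip side, where the rod lies in the back wall's notch. May be absent.
- spit2_mid (a point): Centre of a corn cob on a spit, on the rod's axis: cob 36 mm diameter, 84 mm long, on a steel rod 9 mm thick; x axis along the rod from wooden handle to bare tip. Handle (16 mm thick) from x = -118 to -74 mm, rod tip at +88 mm; 160 g, balances within 10 mm of here. Lies on the table at the start, handle towards the robot. May be absent.
- spit2_handle_end (a point): Point on the spit's rod axis 62 mm from the cob's centre on the handle side, where the rod lies in the front wall's notch. May be absent.
- spit2_tip_end (a point): Point on the rod axis 62 mm from the cob's centre on the tip side, where the rod lies in the back wall's notch. May be absent.
- spit3_mid (a point): Centre of a corn cob on a spit, on the rod's axis: cob 36 mm diameter, 84 mm long, on a steel rod 9 mm thick; x axis along the rod from wooden handle to bare tip. Handle (16 mm thick) from x = -118 to -74 mm, rod tip at +88 mm; 160 g, balances within 10 mm of here. Lies on the table at the start, handle towards the robot. May be absent.
- spit3_handle_end (a point): Point on the spit's rod axis 62 mm from the cob's centre on the handle side, where the rod lies in the front wall's notch. May be absent.
- spit3_tip_end (a point): Point on the rod axis 62 mm from the cob's centre on the tip side, where the rod lies in the back wall's notch. May be absent.
- bowl: Bystander, to be left alone: red bowl, 150 mm wide; origin at the centre of its underside.
- mug: Bystander, to be left alone: steel mug, 76 mm wide, 85 mm high; origin at the centre of its underside.
- sauce: Bystander, to be left alone: amber sauce bottle with red cap, 190 mm high, behind the roaster; origin at the centre of its underside.
- salt: Bystander, to be left alone: clear salt jar with yellow cap, 110 mm high, behind the roaster; origin at the centre of its underside.

How it is judged (in metres and radians):
On the way, in this order (a step that is already met when the one before it is completed fails the run):
1. every fresh briquette lies crosswise in the hopper, the gate still shut (within 20 mm) (x of fresh1_mid in the frame of roaster between -0.05 and 0.05 m and y of fresh1_mid in the frame of roaster between -0.062 and 0.156 m and z of fresh1_mid in the frame of roaster between 0.215 and 0.275 m and angle between the x axis of each of fresh1_mid, fresh2_mid, fresh3_mid and the x axis of roaster, either way round below 0.5 rad and x of fresh2_mid in the frame of roaster between -0.05 and 0.05 m and y of fresh2_mid in the frame of roaster between -0.062 and 0.156 m and z of fresh2_mid in the frame of roaster between 0.215 and 0.275 m and x of fresh3_mid in the frame of roaster between -0.05 and 0.05 m and y of fresh3_mid in the frame of roaster between -0.062 and 0.156 m and z of fresh3_mid in the frame of roaster between 0.215 and 0.275 m and value of joint gate below 0.02 m), for 0.2 s.
2. the gate is drawn open and both old briquettes have dropped below it into the firebox (value of joint gate above 0.035 m and x of old1_mid in the frame of roaster between -0.06 and 0.06 m and y of old1_mid in the frame of roaster between -0.345 and 0.06 m and z of old1_mid in the frame of roaster between 0.05 and 0.15 m and x of old2_mid in the frame of roaster between -0.06 and 0.06 m and y of old2_mid in the frame of roaster between -0.345 and 0.06 m and z of old2_mid in the frame of roaster between 0.05 and 0.15 m), for 0.1 s.
3. the gate is pushed fully shut (within 4 mm) (value of joint gate below 0.004 m), for 0.2 s.
At the end, for the whole second after the job is handed in: Both old briquettes are in the firebox, every fresh one crosswise in the hopper, the gate shut within 4 mm; every spit lies across the firebox, handle to the front, centred within 25 mm, both rod ends within 4.5 mm of their seat in the notches; all at rest (x of old1_mid in the frame of roaster between -0.06 and 0.06 m and y of old1_mid in the frame of roaster between -0.345 and 0.06 m and z of old1_mid in the frame of roaster between 0.05 and 0.15 m and x of old2_mid in the frame of roaster between -0.06 and 0.06 m and y of old2_mid in the frame of roaster between -0.345 and 0.06 m and z of old2_mid in the frame of roaster between 0.05 and 0.15 m and x of fresh1_mid in the frame of roaster between -0.05 and 0.05 m and y of fresh1_mid in the frame of roaster between -0.062 and 0.156 m and z of fresh1_mid in the frame of roaster between 0.215 and 0.275 m and angle between the x axis of each of fresh1_mid, fresh2_mid, fresh3_mid and the x axis of roaster, either way round below 0.5 rad and x of fresh2_mid in the frame of roaster between -0.05 and 0.05 m and y of fresh2_mid in the frame of roaster between -0.062 and 0.156 m and z of fresh2_mid in the frame of roaster between 0.215 and 0.275 m and x of fresh3_mid in the frame of roaster between -0.05 and 0.05 m and y of fresh3_mid in the frame of roaster between -0.062 and 0.156 m and z of fresh3_mid in the frame of roaster between 0.215 and 0.275 m and x of spit1_mid in the frame of roaster between -0.025 and 0.025 m and y of spit1_mid in the frame of roaster between -0.33 and -0.14 m and z of spit1_handle_end in the frame of roaster between 0.14 and 0.149 m and z of spit1_tip_end in the frame of roaster between 0.14 and 0.149 m and x of each of spit1_handle_end, spit2_handle_end, spit3_handle_end in the frame of roaster below -0.03 m and x of spit2_mid in the frame of roaster between -0.025 and 0.025 m and y of spit2_mid in the frame of roaster between -0.33 and -0.14 m and z of spit2_handle_end in the frame of roaster between 0.14 and 0.149 m and z of spit2_tip_end in the frame of roaster between 0.14 and 0.149 m and x of spit3_mid in the frame of roaster between -0.025 and 0.025 m and y of spit3_mid in the frame of roaster between -0.33 and -0.14 m and z of spit3_handle_end in the frame of roaster between 0.14 and 0.149 m and z of spit3_tip_end in the frame of roaster between 0.14 and 0.149 m and value of joint gate below 0.004 m and linear speed of each of old1, old2, fresh1, fresh2, fresh3, spit1, spit2, spit3 below 0.02 m/s); the robot touches nothing.
It fails at once if the gate is more than 30 mm open while a spit lies over or in the firebox (value of joint gate above 0.03 m and ((x of spit1_mid in the frame of roaster between -0.06 and 0.06 m and y of spit1_mid in the frame of roaster between -0.345 and -0.06 m and z of spit1_mid in the frame of roaster between 0.05 and 0.155 m) or (x of spit2_mid in the frame of roaster between -0.06 and 0.06 m and y of spit2_mid in the frame of roaster between -0.345 and -0.06 m and z of spit2_mid in the frame of roaster between 0.05 and 0.155 m) or (x of spit3_mid in the frame of roaster between -0.06 and 0.06 m and y of spit3_mid in the frame of roaster between -0.345 and -0.06 m and z of spit3_mid in the frame of roaster between 0.05 and 0.155 m))).
It fails at once if a bystander (bowl, mug, sauce bottle or salt jar) is moved more than 40 mm (distance of any of bowl, mug, sauce, salt from where it was at the start of the episode above 0.04 m).
Of fresh1, fresh2, fresh3 only 2 to 3 are there at a start; the rules pass over those that are not, and their reading is None.
Of spit1, spit2, spit3 only 2 to 3 are there at a start; the rules pass over those that are not, and their reading is None.
At some moment in a run one of spit1, spit2, spit3 may be knocked a few centimetres aside while the robot is not near it.
Once in a run the grip may slacken for a moment while it holds something.
It also fails if it takes over 210 s, if anything falls off the work surface, if the arm or the gripper's body presses on something with over 40 N, if the wrist force passes 120 N, or if a joint passes its speed limit or range.

## Working session

There is one attempt and no reset: what is moved stays moved. The work goes in short steps, Python scripts to look and compute and a tool call to move; the robot and the scene stay as the last step left them, time stands still between calls to the robot, and variables do not carry over. Pictures are saved under pics/ and viewed, about 12 in all and at most 16, crops included, and the job is handed in when it is done.

Besides the shell and the picture viewer there is one more tool, called after ">>>" by a JSON object that holds its "fn" and its "kwargs". play_rows: Moves the arm, as the interface text tells. Its arguments: {"type":"object","properties":{"plan":{"type":"array"},"grip_force":{"type":"number"}},"required":["plan"]}

```bash
ls; mkdir -p pics
python3 - <<'E'
from rig import sense, optics
import cv2
print(sense())
for n in("top","side"):
    c=optics.capture(n); cv2.imwrite(f"pics/{n}0.png",c["img"]); print(n,c["fx"],c["fy"],c["cx"],c["cy"],c["world_to_cam"].round(3).tolist() if hasattr(c["world_to_cam"],'round') else c["world_to_cam"], c.keys())
E
```

```text
pics
{'time_s': 0.0, 'joints': array([-1.56943275e+00,  3.13482177e-01,  1.49843639e+00,  3.09273330e-05,
        1.33098878e+00, -2.23406327e-01]), 'dq': array([-0.00105331, -0.00018384, -0.00020051, -0.00160323, -0.00069152,
        0.00118549]), 'tau': array([ 1.05709976e-03, -4.12263894e+01, -2.59740311e+01, -1.09123000e-04,
        4.14601978e-03,  9.21275301e-06]), 'eef_pos': array([ 117.00529759, -511.53784275,  230.71886819]), 'ee_rot': array([-6.51635954e-04,  9.93691654e-01,  1.12144838e-01,  8.77560037e-05]), 'force': array([-0.25698956,  0.33339582,  0.44377227]), 'wrist_torque': array([-0.04229181, -0.01652242,  0.03666988]), 'grip_width': 0.9971267662725182}
top 499.5911032795375 499.5911032795375 320.1832044149398 239.9324519177938 [[-0.024, -1.0, -0.009, -44.113], [0.998, -0.024, 0.061, -561.201], [-0.061, -0.008, 0.998, -1576.367], [0.0, 0.0, 0.0, 1.0]] dict_keys(['img', 'fx', 'fy', 'cx', 'cy', 'world_to_cam'])
side 466.40273195456103 466.40273195456103 318.64693097462185 238.95811270028673 [[-0.95, -0.313, 0.014, 506.402], [0.218, -0.629, 0.746, -282.773], [-0.225, 0.711, 0.666, -1327.254], [0.0, 0.0, 0.0, 1.0]] dict_keys(['img', 'fx', 'fy', 'cx', 'cy', 'world_to_cam'])
```

View pics/top0.png

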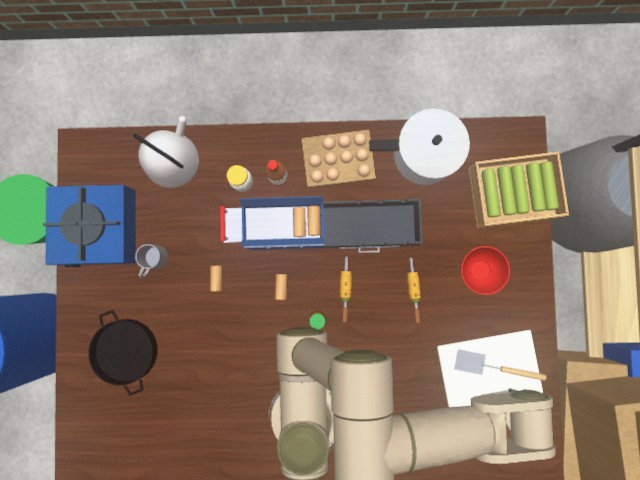

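View pics/side0.png

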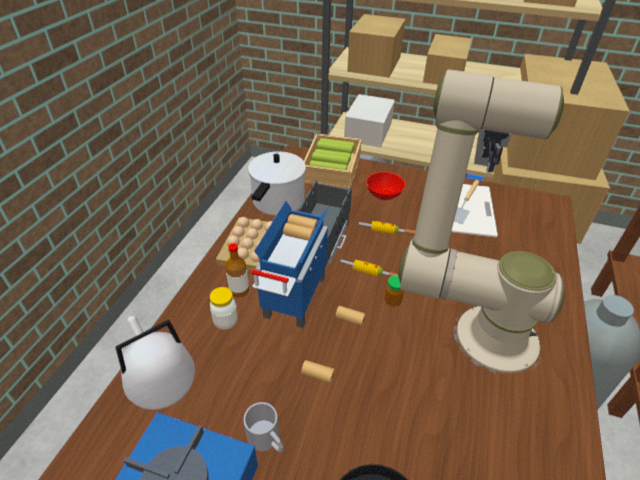

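```bash
cat > h.py <<'E'
from rig import sense, optics
import cv2, numpy as np
def cap(n,save=None):
    c=optics.capture(n); c["M"]=np.array(c["world_to_cam"])
    if save: cv2.imwrite(f"pics/{save}.png",c["img"])
    return c
def ray(c,u,v,z):
    R=c["M"][:3,:3];t=c["M"][:3,3]; o=-R.T@t
    d=R.T@np.array([(u-c["cx"])/c["fx"],-(v-c["cy"])/c["fy"],-1.0])
    return o+d*(z-o[2])/d[2]
def proj(c,p):
    q=c["M"][:3,:3]@np.array(p,float)+c["M"][:3,3]
    return np.array([c["cx"]+c["fx"]*q[0]/-q[2], c["cy"]-c["fy"]*q[1]/-q[2]])
def blobs(c,lo,hi,amin=30,roi=None):
    hsv=cv2.cvtColor(c["img"],cv2.COLOR_BGR2HSV); m=cv2.inRange(hsv,np.array(lo),np.array(hi))
    if roi: k=np.zeros_like(m); k[roi[1]:roi[3],roi[0]:roi[2]]=255; m&=k
    cs=cv2.findContours(m,cv2.RETR_EXTERNAL,cv2.CHAIN_APPROX_NONE)[0]
    return [(cv2.minAreaRect(q),cv2.contourArea(q)) for q in cs if cv2.contourArea(q)>amin],m
def axis(r,c,z):  # world ends of long axis of a rect
    b=cv2.boxPoints(r); 
    e=[(b[0]+b[1])/2,(b[1]+b[2])/2,(b[2]+b[3])/2,(b[3]+b[0])/2]
    p=(e[0],e[2]) if np.linalg.norm(e[0]-e[2])>np.linalg.norm(e[1]-e[3]) else (e[1],e[3])
    P=[ray(c,*q,z) for q in p]; P.sort(key=lambda a:a[0]); return P
E
python3 - <<'E'
from h import *
np.set_printoptions(precision=1,suppress=True)
c=cap("top")
hsv=cv2.cvtColor(c["img"],cv2.COLOR_BGR2HSV)
for p in [(216,279),(281,287),(298,222),(346,286),(345,315),(347,262),(223,225),(243,225),(270,243),(372,205),(372,225)]: print(p,hsv[p[1],p[0]])
roi=(150,180,460,330)
for nm,lo,hi,z in [("briq",(8,80,120),(18,160,255),30),("cob",(19,150,120),(32,255,255),30),("handle",(5,150,100),(16,255,255),18),("red",(0,150,100),(4,255,255),262),("blue",(105,100,40),(120,255,255),276)]:
    for r,a in blobs(c,lo,hi,25,roi)[0]:
        e=axis(r,c,z); d=e[1]-e[0]
        print(nm,np.round(r[0],1),np.round(r[1],1),a,"mid",(e[0]+e[1])/2,"len",np.linalg.norm(d),"ang",np.arctan2(d[1],d[0]).round(3))
im=cv2.resize(c["img"][185:335,200:440],None,fx=3.3,fy=3.3,interpolation=cv2.INTER_CUBIC); cv2.imwrite("pics/crop0.png",im)
E
```

```text
(216, 279) [ 16 114 237]
(281, 287) [ 17 112 239]
(298, 222) [ 18 104 243]
(346, 286) [ 22 166 241]
(345, 315) [ 11 134 166]
(347, 262) [  9  24 167]
(223, 225) [  1 177 227]
(243, 225) [110 139 173]
(270, 243) [110 122 140]
(372, 205) [12 39 66]
(372, 225) [107  17 107]
briq [442. 326.] [ 6. 34.] 149.5 mid [ 280.7 -431.6   30. ] len 105.94330196621125 ang 1.548
briq [296.5 312.2] [ 3.8 29.1] 30.5 mid [334.   21.9  30. ] len 91.18818051985141 ang -1.547
briq [343.5 315. ] [14.  7.] 68.0 mid [ 321.9 -125.2   30. ] len 43.54117064573395 ang -0.027
briq [422.4 317. ] [19.4 76.1] 369.0 mid [ 309.9 -371.6   30. ] len 238.08491964024287 ang -1.398
briq [242.5 301.5] [ 5. 23.] 41.0 mid [371.3 191.   30. ] len 72.41378792691206 ang 1.548
briq [376.1 297.5] [28.2  5.4] 41.0 mid [ 373.9 -228.8   30. ] len 88.1878718986598 ang 1.461
briq [451.7 291.5] [ 8.6 15.8] 53.0 mid [ 387.3 -466.    30. ] len 49.69881855901321 ang -1.377
briq [240.5 284. ] [ 4. 35.] 47.5 mid [426.2 196.6  30. ] len 110.43778602435725 ang 1.547
briq [362.8 280.6] [ 4.9 24.2] 33.5 mid [ 427.9 -188.8   30. ] len 75.970743390
[... 1354 characters left out ...]
0 mid [746.4 -67.   30. ] len 262.7085474639778 ang -1.508
briq [262.  181.5] [ 3. 18.] 28.0 mid [750.3 123.3  30. ] len 57.467329393536005 ang 1.545
cob [413.6 285.3] [26.4 10. ] 208.5 mid [ 409.4 -347.5   30. ] len 82.40414511254187 ang 0.065
cob [345.4 284.2] [ 9.8 26.1] 197.5 mid [ 417.7 -133.7   30. ] len 81.72386749382164 ang -0.098
cob [236. 182.] [ 4. 16.] 42.5 mid [750.8 206.3  30. ] len 51.12909923464594 ang 1.545
red [222.  223.5] [35.  4.] 120.5 mid [596.1 205.2 262. ] len 95.15214889068008 ang -0.012
blue [289. 201.] [ 6. 30.] 61.0 mid [650.8  21.5 276. ] len 80.5634807907521 ang 1.546
blue [281.7 221.1] [46.4 83. ] 457.5 mid [597.1  42.1 276. ] len 222.41859941985572 ang -1.562
```

View pics/crop0.png

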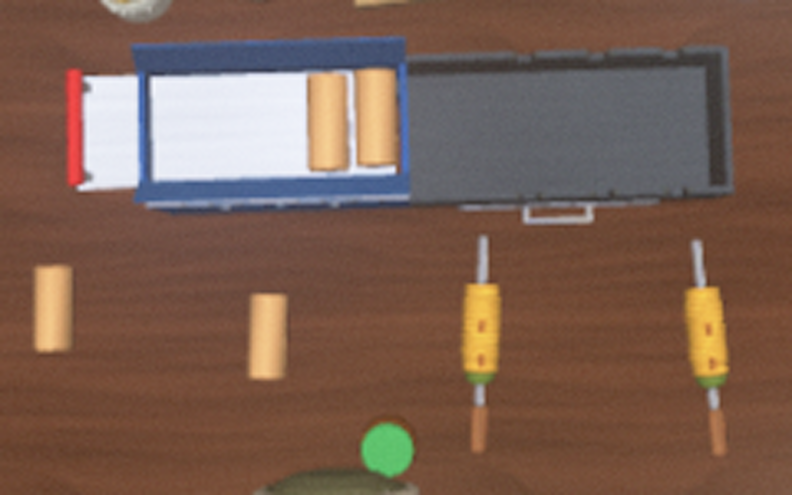

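Run:
```python
from h import *
np.set_printoptions(precision=1,suppress=True)
c=cap("top"); s=cap("side")
cr=lambda u,v:(200+(u)/3.3-.35,185+(v)/3.3-.35)
for nm,p,z in [("fb right far",(729,48),165),("fb right near",(732,191),165),("bar far",(74,70),262),("bar near",(75,185),262),
 ("hop L end near",(146,186),246),("hop L far inside",(150,74),246),("hopR far lip",(405,38),276),("hopR near lip",(410,193),276),("hopL far lip",(134,45),276),("hopL near lip",(136,203),276)
 ,("n3 far",(525,55),165),("n2 far",(597,53),165),("n1 far",(668,51),165),("n2 near",(614,194),165),("n1 near",(686,192),165)]:
    print(nm,ray(c,*cr(*p),z))
print("f1",[ray(c,*cr(*p),18+(0)) for p in [(54,266),(52,351),(53,308)]])
print("f2",[ray(c,*cr(*p),18) for p in [(269,294),(266,379)]])
print("s1",[ray(c,*cr(*p),18) for p in [(483,237),(479,452),(482,284),(480,376)]])
print("s2",[ray(c,*cr(*p),18) for p in [(697,240),(718,455),(703,288),(711,378)]])
print("old",[ray(c,*cr(*p),228) for p in [(328,120),(376,116)]])
# side check of blob centres
for q in [(450,190,18),(414,75,18),(418,-134,18),(409,-347,18),(596,205,262)]: print(q,proj(s,q))
for nm,lo,hi in [("briq",(8,80,120),(18,160,255)),("cob",(19,170,120),(32,255,255)),("red",(0,150,100),(4,255,255))]:
    for r,a in blobs(s,lo,hi,60,(230,200,430,400))[0]: print(nm,np.round(r[0],1),np.round(r[1],1),a)
im=cv2.resize(s["img"][180:390,220:420],None,fx=2.8,fy=2.8,interpolation=cv2.INTER_CUBIC); cv2.imwrite("pics/crop1.png",im)
```

```text
fb right far [ 662.2 -352.8  165. ]
fb right near [ 536.3 -350.8  165. ]
bar far [644.1 204.4 262. ]
bar near [549.3 204.7 262. ]
hop L end near [548.1 149.1 246. ]
hop L far inside [641.3 144.4 246. ]
hopR far lip [661.6 -68.4 276. ]
hopR near lip [535.3 -69.4 276. ]
hopL far lip [661.5 152.4 276. ]
hopL near lip [532.6 152.6 276. ]
n3 far [ 660.5 -173.4  165. ]
n2 far [ 660.7 -236.7  165. ]
n1 far [ 660.9 -299.1  165. ]
n2 near [ 536.2 -247.7  165. ]
n1 near [ 536.4 -310.7  165. ]
f1 [array([487.3, 275.8,  18. ]), array([405.7, 278.6,  18. ]), array([446.9, 277.2,  18. ])]
f2 [array([455.4,  68.8,  18. ]), array([374.1,  73.2,  18. ])]
s1 [array([ 505.3, -138.5,   18. ]), array([ 300. , -129.1,   18. ]), array([ 460.1, -136.3,   18. ]), array([ 372.2, -132. ,   18. ])]
s2 [array([ 497.4, -344.1,   18. ]), array([ 291.9, -357. ,   18. ]), array([ 451.2, -348.3,   18. ]), array([ 365.1, -352.9,   18. ])]
old [array([601.,  -2., 228.]), array([603.4, -42.4, 228. ])]
(450, 190, 18) [325.9 344.8]
(414, 75, 18) [349.6 316.8]
(418, -134, 18) [365.6 268.1]
(409, -347, 18) [382.6 228.2]
(596, 205, 262) [269.5 274.2]
briq [329.5 321.5] [199. 155.] 15702.5
briq [299.4 226.5] [30.5 21.6] 556.0
briq [245.8 228.4] [33.5 53.8] 825.5
briq [385.7 231.8] [53.8 82.2] 1551.5
briq [381.  211.9] [53.2 26.4] 532.5
cob [365.9 267.4] [26.2 11.3] 254.5
cob [383.3 227.1] [24.3 10.5] 209.0
red [269.1 275.6] [36.9  4.6] 109.5
```

View pics/crop1.png

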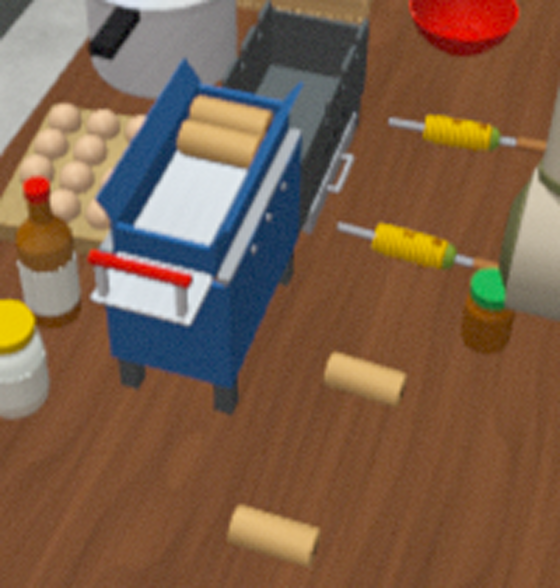

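>>> {"fn": "play_rows", "kwargs": {"plan": [[30,25,10,0,0,-0.1125,1],[30,25,10,0,0,-0.1125,1],[30,35,0,0,0,0,1],[30,40,0,0,0,0,1],[25,41,0,0,0,0,1]]}}

```text
time_s: 0.67
eef_pos: [249.3, -361.5, 249.6]
ee_rot: [-0.001, 1.0, -0.01, 0.0]
force: [0.6, -0.4, -0.4]
grip_width: 1.001
```

>>> {"fn": "play_rows", "kwargs": {"plan": [[20,41,0,0,0,0,1],[20,41,0,0,0,0,1],[15,41,0,0,0,0,1],[15,41,0,0,0,0,1],[10,41,0,0,0,0,1]]}}

```text
time_s: 1.08
eef_pos: [323.5, -167.5, 249.4]
ee_rot: [-0.001, 1.0, -0.011, 0.001]
force: [0.6, 0.2, -0.3]
grip_width: 1.0
```

>>> {"fn": "play_rows", "kwargs": {"plan": [[10,41,0,0,0,0,1],[10,41,0,0,0,0,1],[10,41,0,0,0,0,1],[10,41,0,0,0,0,1],[10,41,0,0,0,0,1]]}}

```text
time_s: 1.5
eef_pos: [370.1, 35.8, 250.3]
ee_rot: [-0.0, 1.0, -0.012, 0.002]
force: [1.6, -1.0, -0.1]
grip_width: 1.001
```

>>> {"fn": "play_rows", "kwargs": {"plan": [[30,20,0,0,0,0.02,1],[30,10,0,0,0,0,1],[0,0,0,0,0,0,1],[0,0,0,0,0,0,1]]}}

```text
time_s: 1.83
eef_pos: [431.8, 75.5, 250.2]
ee_rot: [-0.001, 1.0, 0.004, 0.003]
force: [0.1, -0.1, 0.9]
grip_width: 0.997
```

Run:
```python
from h import *
np.set_printoptions(precision=2,suppress=True)
c=cap("wrist","w1"); s=sense(); print(s["eef_pos"],s["ee_rot"]); print(c["M"],c["fx"],c["cx"],c["cy"])
R=c["M"][:3,:3]; print("cam pos",-R.T@c["M"][:3,3], "look",-R[2])
```

```text
[431.67  75.15 250.18] [-0.  1.  0.  0.]
[[   0.01   -1.     -0.     72.26]
 [   0.96    0.01   -0.27 -376.48]
 [   0.27    0.      0.96 -514.47]
 [   0.      0.      0.      1.  ]] 388.91237723134554 319.60212676495104 241.13557625258352
cam pos [501.58  75.48 392.88] look [-0.27 -0.   -0.96]
```

View pics/w1.png

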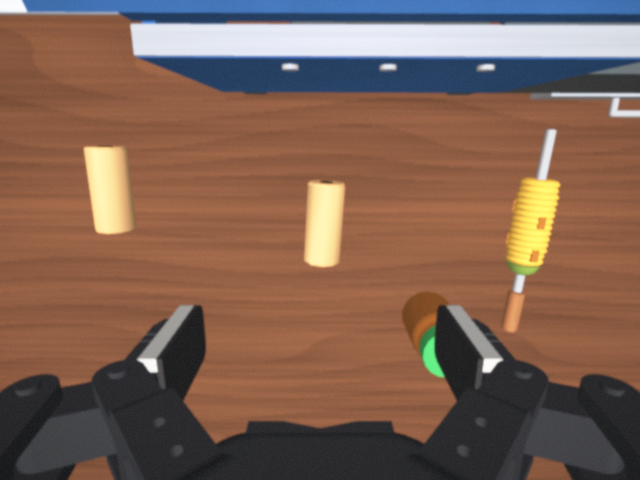

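```bash
cat >> h.py <<'E'
def ends(c,lo,hi,roi,z,amin=150):
    out=[]
    for r,a in blobs(c,lo,hi,amin,roi)[0]:
        e=axis(r,c,z); d=e[1]-e[0]; out.append((((e[0]+e[1])/2)[:2].round(1),np.linalg.norm(d).round(1),np.arctan2(d[1],d[0]).round(3),np.round(r[0],0)))
    return out
BRIQ=((15,60,120),(23,165,255)); COB=((20,166,120),(34,255,255))
E
python3 - <<'E'
from h import *
im={"img":cv2.imread("pics/w1.png")}
c=cap("wrist")
hsv=cv2.cvtColor(c["img"],cv2.COLOR_BGR2HSV)
for p in [(109,190),(325,223),(535,200),(515,310),(547,150),(100,330),(200,200)]: print(p,hsv[p[1],p[0]])
for z in (18,30): print(z,ends(c,(15,60,150),(23,165,255),(0,120,420,300),z), ends(c,*COB,(450,120,640,300),z))
E
```

```text
(109, 190) [ 24  88 254]
(325, 223) [ 26  74 255]
(535, 200) [ 27 152 255]
(515, 310) [ 13 137 229]
(547, 150) [110   6 239]
(100, 330) [ 11 134 146]
(200, 200) [ 10 137 154]
18 [(array([412.2,  71.5]), np.float64(86.3), np.float64(-0.042), array([323., 224.])), (array([445.2, 278.6]), np.float64(85.7), np.float64(-0.015), array([109., 189.]))] [(array([ 416.8, -123. ]), np.float64(86.1), np.float64(0.008), array([521., 221.]))]
30 [(array([415. ,  71.6]), np.float64(83.5), np.float64(-0.042), array([323., 224.])), (array([447. , 272.1]), np.float64(82.9), np.float64(-0.015), array([109., 189.]))] [(array([ 419.5, -116.7]), np.float64(83.4), np.float64(0.008), array([521., 221.]))]
```

>>> {"fn": "play_rows", "kwargs": {"plan": [[-8,-2,-41,0,0,0,1],[-9,-1.5,-41,0,0,0,1],[0,0,-41,0,0,0,1],[0,0,-41,0,0,0,1],[0,0,-30,0,0,0,1]]}}

```text
time_s: 2.35
eef_pos: [414.0, 67.2, 58.6]
ee_rot: [0.001, 1.0, 0.0, 0.013]
force: [1.0, -0.3, -0.1]
grip_width: 1.002
```

>>> {"fn": "play_rows", "kwargs": {"plan": [[0,0,-30,0,0,0,1],[0,0,-15,0,0,0,1],[0,0,-5,0,0,0,1],[0,0,0,0,0,0,1]]}}

```text
time_s: 2.68
eef_pos: [408.5, 64.5, 3.3]
ee_rot: [0.0, 1.0, -0.003, 0.009]
force: [-0.2, 0.3, 0.1]
grip_width: 1.002
```

>>> {"fn": "play_rows", "kwargs": {"plan": [[5.5,7,0,0,0.018,0,1],[0,0,0,0,0,0,0],[0,0,0,0,0,0,-1],[0,0,0,0,0,0,-1],[0,0,0,0,0,0,-1]], "grip_force": 50}}

```text
time_s: 3.1
eef_pos: [415.5, 69.7, 7.9]
ee_rot: [0.001, 1.0, -0.004, 0.004]
force: [-0.2, 0.3, 0.1]
grip_width: 0.453
```

>>> {"fn": "play_rows", "kwargs": {"plan": [[0,0,0,0,0,0,-1],[0,0,0,0,0,0,-1],[0,0,0,0,0,0,-1]]}}

```text
time_s: 3.35
eef_pos: [415.5, 69.3, 8.9]
ee_rot: [0.001, 1.0, -0.005, 0.005]
force: [0.4, 0.3, 0.2]
grip_width: 0.403
```

>>> {"fn": "play_rows", "kwargs": {"plan": [[0,0,30,0,0,0,-1],[0,0,41,0,0,0,-1],[0,5,41,0,0,0,-1],[0,5,41,0,0,0,-1],[0,5,41,0,0,0,-1]]}}

```text
time_s: 3.77
eef_pos: [408.2, 84.2, 201.6]
ee_rot: [0.0, 1.0, -0.005, -0.005]
force: [0.8, 0.5, -1.1]
grip_width: 0.404
```

>>> {"fn": "play_rows", "kwargs": {"plan": [[0,5,41,0,0,0,-1],[0,5,41,0,0,0,-1],[10,5,41,0,0,0,-1],[20,5,5,0,0,0,-1],[35,0,0,0,0,0,-1]]}}

```text
time_s: 4.18
eef_pos: [469.9, 105.7, 340.2]
ee_rot: [0.0, 1.0, -0.004, 0.003]
force: [-1.0, -1.0, -1.6]
grip_width: 0.404
```

>>> {"fn": "play_rows", "kwargs": {"plan": [[35,0,0,0,0,0,-1],[35,0,0,0,0,0,-1],[20,0,0,0,0,0,-1],[0,0,0,0,0,0,-1],[0,0,0,0,0,0,-1]]}}

```text
time_s: 4.6
eef_pos: [567.1, 105.7, 338.5]
ee_rot: [0.0, 1.0, -0.004, 0.003]
force: [-0.0, 0.2, -1.4]
grip_width: 0.403
```

Run:
```python
from h import *
c=cap("wrist","w2"); print(sense()["eef_pos"])
```

```text
[566.74024821 105.60544381 338.3856491 ]
```

View pics/w2.png

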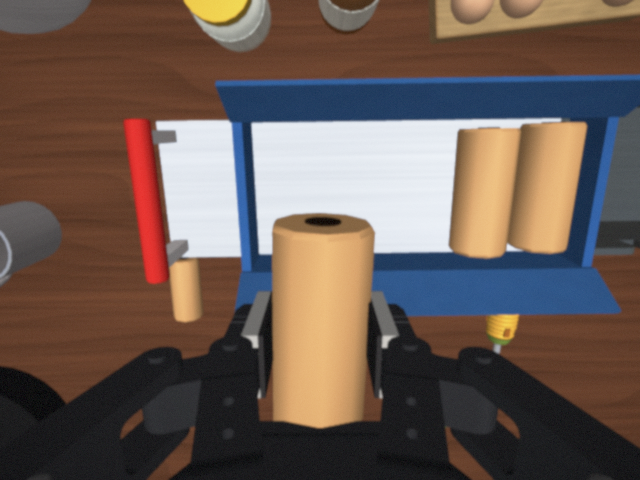

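Run:
```python
from h import *
np.set_printoptions(precision=1,suppress=True)
c=cap("wrist")
for n,u,v,z in [("floor far L",300,121,210),("floor far R",430,120,210),("floor near",425,254,210),("floorLfar",256,121,210),("Lwall inner far",251,122,246),("Lwall outer far",234,122,246),("Lwall inner near",252,268,246),("lip far mid",430,79,276),("lip near mid",430,313,276),("Rwall top",588,262,246),("Rwall top far",612,117,246),("lip FL",220,84,276),("lip NL",236,315,276),("lip NR",618,312,276),("bar f",140,120,262),("bar n",156,282,262),("old1",485,190,240),("old2",546,187,240)]:
    print(n,ray(c,u,v,z))
```

```text
floor far L [643.2 117.6 210. ]
floor far R [643.1  31.1 210. ]
floor near [549.4  28.3 210. ]
floorLfar [643.5 146.9 210. ]
Lwall inner far [642.  144.2 246. ]
Lwall outer far [642.1 154.1 246. ]
Lwall inner near [552.6 148.7 246. ]
lip far mid [660.7  50.3 276. ]
lip near mid [534.8  41.7 276. ]
Rwall top [554.7 -65.8 246. ]
Rwall top far [642.9 -63.9 246. ]
lip FL [659.3 153.4 276. ]
lip NL [534.6 154.  276. ]
lip NR [534.4 -66.9 276. ]
bar f [643.2 201.2 262. ]
bar n [549.9 204.1 262. ]
old1 [600.5   2.2 240. ]
old2 [602.  -35.4 240. ]
```

>>> {"fn": "play_rows", "kwargs": {"plan": [[20,-1,-5,0,0,0,-1],[12,-1,-10,0,0,0,-1],[0,0,0,0,0,0,-1]]}}

```text
time_s: 4.95
eef_pos: [596.8, 104.0, 325.2]
ee_rot: [0.0, 1.0, -0.004, 0.004]
force: [-0.5, 0.1, -1.7]
grip_width: 0.399
```

>>> {"fn": "play_rows", "kwargs": {"plan": [[0,0,-20,0,0,0,-1],[0,0,-20,0,0,0,-1],[0,0,-10,0,0,0,-1],[0,0,0,0,0,0,-1]]}}

```text
time_s: 5.28
eef_pos: [593.9, 104.4, 274.4]
ee_rot: [0.0, 1.0, -0.004, 0.004]
force: [0.3, 0.9, -0.3]
grip_width: 0.401
```

>>> {"fn": "play_rows", "kwargs": {"plan": [[4,-0.5,-20,0,0,0,-1],[2,0,-15,0,0,0,-1],[1.5,0,-10,0,0,0,-1],[0,0,-5,0,0,0,-1],[0,0,0,0,0,0,-1]]}}

```text
time_s: 5.7
eef_pos: [599.7, 104.3, 227.1]
ee_rot: [0.0, 1.0, -0.003, 0.007]
force: [0.0, 0.1, -0.4]
grip_width: 0.4
```

>>> {"fn": "play_rows", "kwargs": {"plan": [[-1.5,0,-5,0,0,0,-1],[0,0,0,0,0,0,-1],[0,0,0,0,0,0,0.05],[0,0,0,0,0,0,0.05],[0,0,0,0,0,0,0.05]]}}

```text
time_s: 6.12
eef_pos: [598.6, 104.4, 225.5]
ee_rot: [0.0, 1.0, -0.003, 0.009]
force: [0.1, -0.5, 0.5]
grip_width: 0.529
```

>>> {"fn": "play_rows", "kwargs": {"plan": [[0,0,20,0,0,0,0.05],[0,0,30,0,0,0,0.05],[0,0,40,0,0,0,0.05],[-30,10,30,0,0,0,0.5],[-30,20,0,0,0,0,1]]}}

```text
time_s: 6.53
eef_pos: [540.5, 131.4, 346.7]
ee_rot: [0.001, 1.0, -0.006, 0.008]
force: [-0.7, 1.1, 0.6]
grip_width: 0.795
```

Run:
```python
from h import *
c=cap("wrist","w3"); print(sense()["eef_pos"])
np.set_printoptions(precision=1,suppress=True)
print(ends(c,(13,50,120),(28,165,255),None,240,400))
t=cap("top","t3")
print(ends(t,(13,60,120),(23,165,255),(230,200,330,250),240,100))
print(ends(t,(13,60,120),(23,165,255),(195,255,235,300),24,100))
```

```text
[535.67611517 135.56856773 345.58453901]
[(array([521.3, 209.1]), np.float64(48.4), np.float64(-0.016), array([205., 269.])), (array([597.4, 104.8]), np.float64(81.1), np.float64(-0.031), array([360., 151.])), (array([599.9, -16.8]), np.float64(90.3), np.float64(0.037), array([555., 144.])), (array([678.4,  15.2]), np.float64(69.9), np.float64(1.559), array([519.,   7.]))]
[(array([599.6, 104. ]), np.float64(77.3), np.float64(-0.066), array([260., 222.])), (array([598.6,  -1.5]), np.float64(80.4), np.float64(0.02), array([299., 222.])), (array([601.7, -42.7]), np.float64(78.4), np.float64(0.014), array([314., 220.]))]
[(array([459.2, 263.7]), np.float64(66.6), np.float64(1.547), array([220., 274.]))]
```

View pics/w3.png

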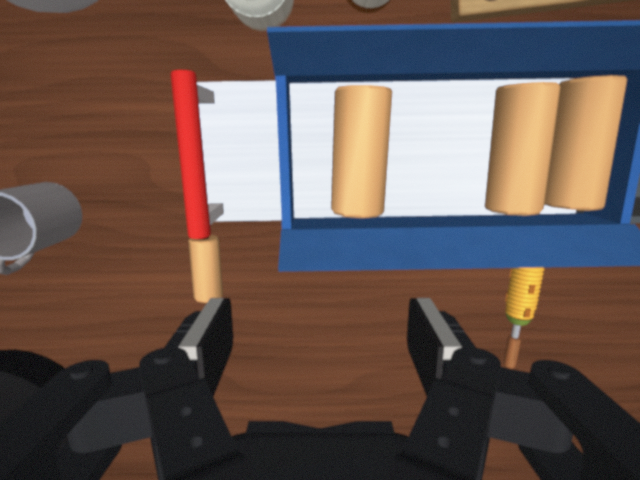

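>>> {"fn": "play_rows", "kwargs": {"plan": [[-30,36,0,0,0,0,1],[-30,36,0,0,0,0,1],[-25,36,-20,0,0,0,1],[-5,34,-41,0,0,0,1],[2,0,-41,0,0,0,1]]}}

```text
time_s: 7.05
eef_pos: [459.5, 260.5, 258.2]
ee_rot: [-0.003, 1.0, -0.005, 0.015]
force: [2.2, 0.4, -0.1]
grip_width: 1.0
```

>>> {"fn": "play_rows", "kwargs": {"plan": [[2,0,-41,0,0,0,1],[2,0,-41,0,0,0,1],[2,0,-41,0,0,0,1],[0,0,-30,0,0,0,1],[0,0,0,0,0,0,1]]}}

```text
time_s: 7.47
eef_pos: [461.9, 261.4, 94.1]
ee_rot: [-0.002, 1.0, -0.003, 0.012]
force: [-1.0, -0.3, -1.6]
grip_width: 0.996
```

Run:
```python
from h import *
c=cap("wrist","w4"); print(sense()["eef_pos"],sense()["ee_rot"])
for z in (18,30): print(ends(c,(13,50,120),(28,165,255),None,z,400))
```

```text
[463.19498936 261.83775423  96.92044521] [-0.00215528  0.99989848 -0.00290172  0.01378281]
[(array([442.2, 279.1]), np.float64(93.9), np.float64(-0.025), array([290., 284.]))]
[(array([447., 278.]), np.float64(88.8), np.float64(-0.025), array([290., 284.]))]
```

>>> {"fn": "play_rows", "kwargs": {"plan": [[-15,16,0,0,0.025,0,1],[0,0,-30,0,0,0,1],[0,0,-30,0,0,0,1],[0,0,-12,0,0,0,1],[0,0,0,0,0,0,1]]}}

```text
time_s: 7.93
eef_pos: [455.9, 280.8, 34.9]
ee_rot: [-0.005, 1.0, -0.003, 0.01]
force: [-0.5, -0.0, -0.2]
grip_width: 0.997
```

>>> {"fn": "play_rows", "kwargs": {"plan": [[-10,-2,-15,0,0.015,0,1],[0,0,-12,0,0,0,1],[0,0,0,0,0,0,1]]}}

```text
time_s: 8.18
eef_pos: [450.8, 280.3, 13.8]
ee_rot: [-0.007, 1.0, -0.003, 0.008]
force: [-0.5, 0.5, 0.1]
grip_width: 1.002
```

>>> {"fn": "play_rows", "kwargs": {"plan": [[-6,-2,-10,0,0.01,0,1],[0,0,0,0,0,0,1],[0,0,0,0,0,0,-1],[0,0,0,0,0,0,-1],[0,0,0,0,0,0,-1]]}}

```text
time_s: 8.6
eef_pos: [448.1, 279.1, 7.6]
ee_rot: [-0.008, 1.0, -0.003, 0.007]
force: [0.9, 0.1, -0.4]
grip_width: 0.599
```

>>> {"fn": "play_rows", "kwargs": {"plan": [[0,0,0,0,0,0,-1],[0,0,0,0,0,0,-1],[0,0,0,0,0,0,-1]]}}

```text
time_s: 8.85
eef_pos: [448.7, 279.3, 8.5]
ee_rot: [-0.009, 1.0, -0.003, 0.007]
force: [-0.8, -0.1, -0.4]
grip_width: 0.403
```

>>> {"fn": "play_rows", "kwargs": {"plan": [[0,0,30,0,0,0,-1],[0,-5,41,0,0,0,-1],[0,-20,41,0,0,0,-1],[0,-30,41,0,0,0,-1],[0,-30,41,-0.01,0.01,0,-1]]}}

```text
time_s: 9.27
eef_pos: [442.8, 205.9, 182.8]
ee_rot: [-0.001, 1.0, -0.001, -0.006]
force: [0.6, 0.5, -1.3]
grip_width: 0.4
```

>>> {"fn": "play_rows", "kwargs": {"plan": [[0,-30,41,0,0,0,-1],[0,-30,41,0,0,0,-1],[5,-30,41,0,0,0,-1],[25,-30,10,0,0,0,-1],[30,-20,0,0,0,0,-1]]}}

```text
time_s: 9.68
eef_pos: [499.8, 80.3, 302.8]
ee_rot: [-0.001, 1.0, 0.001, 0.0]
force: [-0.6, -0.1, 0.3]
grip_width: 0.403
```

>>> {"fn": "play_rows", "kwargs": {"plan": [[30,0,0,0,0,0,-1],[30,0,0,0,0,0,-1],[30,0,0,0,0,0,-1],[0,0,0,0,0,0,-1],[0,0,0,0,0,0,-1]]}}

```text
time_s: 10.1
eef_pos: [597.2, 73.9, 301.9]
ee_rot: [-0.0, 1.0, -0.003, 0.001]
force: [-0.6, -0.6, -0.7]
grip_width: 0.401
```

>>> {"fn": "play_rows", "kwargs": {"plan": [[2,-16,0,0,0,0,-1],[1,0,-20,0,0,0,-1],[1,0,-20,0,0,0,-1],[0,0,-10,0,0,0,-1],[0,0,0,0,0,0,-1]]}}

```text
time_s: 10.52
eef_pos: [598.4, 58.0, 250.5]
ee_rot: [-0.0, 1.0, -0.003, 0.001]
force: [-0.8, 0.1, -1.4]
grip_width: 0.401
```

>>> {"fn": "play_rows", "kwargs": {"plan": [[2,0,-15,0,0,0,-1],[1,0,-8,0,0,0,-1],[0,0,-3,0,0,0,-1],[0,0,0,0,0,0,-1]]}}

```text
time_s: 10.85
eef_pos: [600.1, 58.5, 226.7]
ee_rot: [0.0, 1.0, -0.002, 0.002]
force: [0.4, -0.7, -0.9]
grip_width: 0.4
```

>>> {"fn": "play_rows", "kwargs": {"plan": [[0,0,0,0,0,0,0.05],[0,0,0,0,0,0,0.05],[0,0,0,0,0,0,0.05]]}}

```text
time_s: 11.1
eef_pos: [600.4, 58.7, 229.3]
ee_rot: [0.0, 1.0, -0.002, 0.004]
force: [0.3, 0.0, 0.0]
grip_width: 0.525
```

>>> {"fn": "play_rows", "kwargs": {"plan": [[0,0,20,0,0,0,0.05],[0,0,30,0,0,0,0.05],[0,0,40,0,0,0,0.05],[-10,30,30,0,0,0,0.05],[-10,40,0,0,0,0,0.05]]}}

```text
time_s: 11.52
eef_pos: [580.0, 123.7, 353.0]
ee_rot: [0.0, 1.0, -0.006, 0.003]
force: [0.5, 0.0, -0.1]
grip_width: 0.525
```

Run:
```python
from h import *
c=cap("wrist","w5"); print(sense()["eef_pos"])
np.set_printoptions(precision=1,suppress=True)
print(ends(c,(13,50,120),(28,165,255),None,240,400))
t=cap("top","t5")
print(ends(t,(13,60,120),(23,165,255),(230,200,330,250),240,100))
```

```text
[577.71533422 131.16556532 351.45750013]
[(array([597.5,  60.2]), np.float64(82.2), np.float64(0.014), array([414., 209.])), (array([597.4, 115.4]), np.float64(82.0), np.float64(-0.029), array([331., 210.])), (array([599.5, -17.1]), np.float64(89.9), np.float64(0.047), array([530., 203.])), (array([707.5, -10. ]), np.float64(114.0), np.float64(1.557), array([542.,  26.])), (array([712. , 167.1]), np.float64(38.3), np.float64(1.557), array([242.,  22.]))]
[(array([598.7,  56.8]), np.float64(77.3), np.float64(-0.019), array([278., 222.])), (array([598.6,  -1.3]), np.float64(80.2), np.float64(0.017), array([299., 222.])), (array([601.7, -42.3]), np.float64(78.5), np.float64(0.02), array([314., 220.]))]
```

View pics/w5.png

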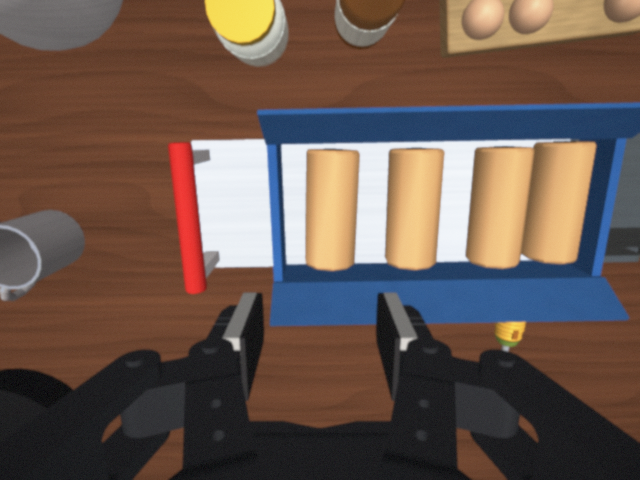

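>>> {"fn": "play_rows", "kwargs": {"plan": [[10,30,0,0,0,0,0.1],[8,30,0,0,0,0,0.1],[0,10,-20,0,0,0,0.1],[0,0,0,0,0,0,0.1],[0,0,0,0,0,0,0.1]]}}

```text
time_s: 12.03
eef_pos: [596.2, 201.7, 330.5]
ee_rot: [-0.001, 1.0, -0.001, 0.001]
force: [0.5, -0.1, 0.3]
grip_width: 0.55
```

Run:
```python
from h import *
np.set_printoptions(precision=1,suppress=True)
c=cap("wrist","w6"); print(sense()["eef_pos"],sense()["ee_rot"])
for r in ends(c,(0,170,100),(4,255,255),None,262,400): print(r)
for r in ends(c,(176,170,100),(180,255,255),None,262,400): print(r)
```

```text
[596.1 201.4 330. ] [-0.  1. -0.  0.]
(array([597.2, 206.7]), np.float64(95.2), np.float64(0.013), array([310., 252.]))
```

>>> {"fn": "play_rows", "kwargs": {"plan": [[1,4,-30,0,0,0,0.1],[1,0,-30,0,0,0,0.1],[1,0,-20,0,0,0,0.1],[1,0,-10,0,0,0,0.1],[0,0,0,0,0,0,0.1]]}}

```text
time_s: 12.5
eef_pos: [601.5, 199.7, 242.5]
ee_rot: [-0.001, 1.0, -0.004, 0.005]
force: [-0.2, -0.7, 0.0]
grip_width: 0.546
```

>>> {"fn": "play_rows", "kwargs": {"plan": [[-4,5,-2,0,0,0,0.1],[0,0,0,0,0,0,0.1],[0,0,0,0,0,0,-1],[0,0,0,0,0,0,-1],[0,0,0,0,0,0,-1]], "grip_force": 60}}

```text
time_s: 12.92
eef_pos: [598.7, 204.0, 246.4]
ee_rot: [-0.001, 1.0, -0.005, 0.008]
force: [-2.1, 0.7, -0.2]
grip_width: 0.138
```

>>> {"fn": "play_rows", "kwargs": {"plan": [[0,0,0,0,0,0,-1],[0,0,0,0,0,0,-1],[0,0,0,0,0,0,-1],[0,0,0,0,0,0,-1]]}}

```text
time_s: 13.25
eef_pos: [598.7, 204.0, 246.4]
ee_rot: [-0.001, 1.0, -0.005, 0.008]
force: [-0.1, -0.0, -1.7]
grip_width: 0.133
```

>>> {"fn": "play_rows", "kwargs": {"plan": [[0,10,0,0,0,0,-1],[0,12,0,0,0,0,-1],[0,12,0,0,0,0,-1],[0,12,0,0,0,0,-1],[0,12,0,0,0,0,-1]]}}

```text
time_s: 13.67
eef_pos: [598.4, 262.5, 246.4]
ee_rot: [0.001, 1.0, -0.006, 0.007]
force: [-1.1, -3.2, -1.0]
grip_width: 0.134
```

>>> {"fn": "play_rows", "kwargs": {"plan": [[0,10,0,0,0,0,-1],[0,10,0,0,0,0,-1],[0,10,0,0,0,0,-1],[0,6,0,0,0,0,-1],[0,0,0,0,0,0,-1]]}}

```text
time_s: 14.08
eef_pos: [598.2, 305.9, 246.4]
ee_rot: [0.001, 1.0, -0.005, 0.008]
force: [-0.8, -3.1, -0.7]
grip_width: 0.136
```

Run:
```python
from h import *
np.set_printoptions(precision=1,suppress=True)
print(sense()["eef_pos"],sense()["grip_width"],sense()["force"])
t=cap("top","t7")
print(ends(t,(13,60,120),(23,165,255),(200,195,430,250),240,60))
print(ends(t,(0,150,100),(4,255,255),(150,180,260,260),262,20))
cv2.imwrite("pics/t7c.png",cv2.resize(t["img"][185:260,180:440],None,fx=3,fy=3,interpolation=cv2.INTER_CUBIC))
```

```text
[598.2 305.9 246.4] 0.1364209139493553 [-0.8 -3.1 -0.7]
[(array([ 588.9, -171.1]), np.float64(74.4), np.float64(-0.029), array([360., 224.])), (array([598.1,  92.6]), np.float64(107.4), np.float64(1.546), array([264., 222.]))]
[]
```

View pics/t7c.png

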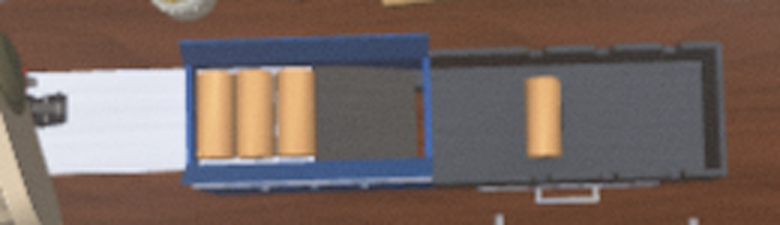

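>>> {"fn": "play_rows", "kwargs": {"plan": [[0,7,0,0,0,0,-1],[0,7,0,0,0,0,-1],[0,7,0,0,0,0,-1],[0,3,0,0,0,0,-1],[0,0,0,0,0,0,-1]]}}

```text
time_s: 14.55
eef_pos: [598.0, 331.0, 246.4]
ee_rot: [0.001, 1.0, -0.005, 0.007]
force: [-1.2, -1.9, -0.2]
grip_width: 0.137
```

```bash
cat > chk.py <<'E'
from h import *
np.set_printoptions(precision=1,suppress=True)
print(sense()["eef_pos"],sense()["grip_width"],sense()["force"])
t=cap("top","t8")
print(ends(t,(13,60,120),(23,165,255),(200,195,430,250),240,60))
E
python3 chk.py
```

```text
[598.  331.  246.4] 0.1366481175364383 [-1.2 -1.9 -0.2]
[(array([593.9,  33.5]), np.float64(74.5), np.float64(-0.02), array([286., 224.])), (array([ 589.7, -304.2]), np.float64(71.6), np.float64(-0.035), array([409., 222.])), (array([598.6, 111.8]), np.float64(80.1), np.float64(-0.016), array([258., 222.]))]
```

>>> {"fn": "play_rows", "kwargs": {"plan": [[0,0,0,0,0,0,-1],[0,0,0,0,0,0,-1],[0,0,0,0,0,0,-1],[0,0,0,0,0,0,-1],[0,0,0,0,0,0,-1]]}}

```text
time_s: 15.02
eef_pos: [598.0, 331.1, 246.4]
ee_rot: [0.0, 1.0, -0.005, 0.007]
force: [-0.2, -1.3, -0.0]
grip_width: 0.138
```

>>> {"fn": "play_rows", "kwargs": {"plan": [[0,0,0,0,0,0,-1],[0,0,0,0,0,0,-1],[0,0,0,0,0,0,-1],[0,0,0,0,0,0,-1],[0,0,0,0,0,0,-1]]}}

```text
time_s: 15.43
eef_pos: [598.0, 331.1, 246.4]
ee_rot: [0.0, 1.0, -0.005, 0.007]
force: [-1.2, 0.2, -1.2]
grip_width: 0.137
```

```bash
python3 chk.py
```

```text
[598.  331.1 246.4] 0.1366912177130233 [-1.2  0.2 -1.2]
[(array([ 588.6, -288.2]), np.float64(74.0), np.float64(0.011), array([403., 223.])), (array([598.6, 111.8]), np.float64(80.1), np.float64(-0.016), array([258., 222.]))]
```

Run:
```python
from h import *
t=cap("top"); s=cap("side")
a=cv2.resize(t["img"][185:260,180:440],None,fx=3,fy=3); b=cv2.resize(s["img"][180:300,220:420],None,fx=2.8,fy=2.8)
o=np.zeros((225+336,780,3),np.uint8);o[:225]=a;o[225:,:560]=b
cv2.imwrite("pics/v10.png",o)
```

```text
(no output)
```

View pics/v10.png

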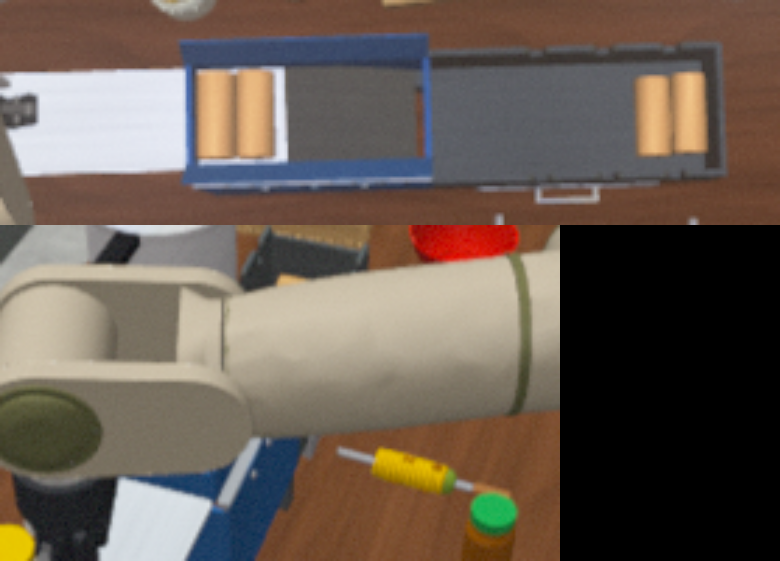

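>>> {"fn": "play_rows", "kwargs": {"plan": [[0,-12,0,0,0,0,-1],[0,-14,0,0,0,0,-1],[0,-14,0,0,0,0,-1],[0,-14,0,0,0,0,-1],[0,-14,0,0,0,0,-1]]}}

```text
time_s: 16.0
eef_pos: [598.4, 266.4, 246.4]
ee_rot: [-0.004, 1.0, -0.003, 0.01]
force: [2.6, 2.4, -1.9]
grip_width: 0.133
```

>>> {"fn": "play_rows", "kwargs": {"plan": [[0,-14,0,0,0,0,-1],[0,-12,0,0,0,0,-1],[0,-10,0,0,0,0,-1],[0,-6,0,0,0,0,-1],[0,0,0,0,0,0,-1]]}}

```text
time_s: 16.42
eef_pos: [598.6, 218.9, 246.4]
ee_rot: [-0.004, 1.0, -0.004, 0.01]
force: [0.8, 2.0, -3.4]
grip_width: 0.135
```

>>> {"fn": "play_rows", "kwargs": {"plan": [[0,-6,0,0,0,0,-1],[0,-5,0,0,0,0,-1],[0,-3,0,0,0,0,-1],[0,-3,0,0,0,0,-1]]}}

```text
time_s: 16.75
eef_pos: [598.7, 201.6, 246.4]
ee_rot: [-0.005, 1.0, -0.003, 0.01]
force: [1.1, 2.7, -1.6]
grip_width: 0.139
```

>>> {"fn": "play_rows", "kwargs": {"plan": [[0,-2,0,0,0,0,-1],[0,-2,0,0,0,0,-1],[0,0,0,0,0,0,-1]]}}

```text
time_s: 17.0
eef_pos: [598.8, 201.3, 246.5]
ee_rot: [-0.009, 1.0, -0.002, 0.011]
force: [1.6, -2.6, -1.3]
grip_width: 0.136
```

>>> {"fn": "play_rows", "kwargs": {"plan": [[0,-5,0,0,0,0,-1],[0,-5,0,0,0,0,-1],[0,0,0,0,0,0,-1]]}}

```text
time_s: 17.25
eef_pos: [598.8, 202.0, 246.5]
ee_rot: [-0.02, 1.0, 0.001, 0.014]
force: [2.0, -3.9, -1.9]
grip_width: 0.135
```

>>> {"fn": "play_rows", "kwargs": {"plan": [[0,0,0,0,0,0,0.1],[0,0,0,0,0,0,0.1],[0,0,0,-0.02,0.015,0,0.1],[0,0,0,0,0,0,0.1]]}}

```text
time_s: 17.58
eef_pos: [598.5, 200.4, 247.6]
ee_rot: [-0.008, 1.0, 0.001, 0.006]
force: [0.2, 0.0, -0.2]
grip_width: 0.545
```

>>> {"fn": "play_rows", "kwargs": {"plan": [[0,0,20,0,0,0,0.1],[0,0,35,0,0,0,0.1],[-10,0,40,0,0,0,0.1],[-20,-10,30,0,0,0,1],[-20,-20,0,0,0,0,1]]}}

```text
time_s: 18.0
eef_pos: [547.1, 168.9, 374.0]
ee_rot: [-0.007, 1.0, 0.001, 0.003]
force: [0.7, -0.5, 1.0]
grip_width: 0.815
```

Run:
```python
from h import *
np.set_printoptions(precision=1,suppress=True)
print(sense()["eef_pos"],sense()["ee_rot"])
c=cap("wrist","w11")
print(ends(c,(0,170,100),(4,255,255),None,262,400),ends(c,(13,50,120),(28,165,255),None,240,400))
t=cap("top","t11")
print(ends(t,(0,150,100),(4,255,255),(200,200,240,245),262,20))
print(ends(t,(13,60,120),(23,165,255),(200,195,430,250),240,60))
print(ends(t,(19,150,120),(32,255,255),(320,255,450,320),18,60))
```

```text
[547.1 168.9 374. ] [-0.  1.  0.  0.]
[(array([596.9, 200.9]), np.float64(95.7), np.float64(-0.002), array([272., 160.]))] [(array([598.4,   9.9]), np.float64(87.2), np.float64(0.026), array([552., 156.])), (array([688.6,  16.2]), np.float64(91.6), np.float64(1.568), array([566.,  13.]))]
[]
[(array([ 588.6, -288.3]), np.float64(74.0), np.float64(0.009), array([403., 223.])), (array([598.7,   4.5]), np.float64(80.1), np.float64(-0.021), array([296., 222.]))]
[(array([ 409.1, -349.2]), np.float64(83.0), np.float64(0.056), array([413., 285.])), (array([ 417.5, -133.8]), np.float64(82.6), np.float64(-0.104), array([345., 284.]))]
```

View pics/w11.png

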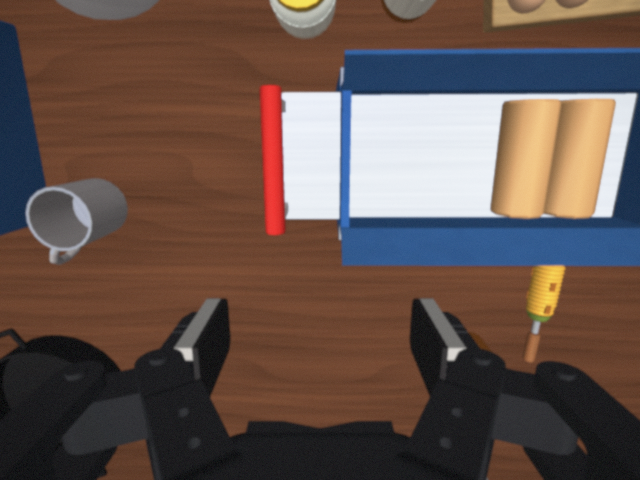

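>>> {"fn": "play_rows", "kwargs": {"plan": [[-30,-30,0,0,0,0,1],[-30,-41,0,0,0,0,1],[-25,-41,0,0,0,0,1],[-20,-41,-10,0,0,0,1],[-20,-41,-20,0,0,0,1]]}}

```text
time_s: 18.52
eef_pos: [434.8, -2.5, 342.8]
ee_rot: [-0.007, 1.0, 0.002, -0.0]
force: [0.7, -1.0, -0.4]
grip_width: 1.002
```

>>> {"fn": "play_rows", "kwargs": {"plan": [[-5,-41,-30,0,0,0,1],[0,-41,-30,0,0,0,1],[0,-30,-30,0,0,0,1],[0,0,-41,0,0,0,1],[0,0,-20,0,0,0,1]]}}

```text
time_s: 18.93
eef_pos: [427.4, -107.1, 201.7]
ee_rot: [-0.004, 1.0, -0.002, 0.004]
force: [-0.1, -0.1, -0.9]
grip_width: 1.002
```

```bash
cat > sp.py <<'E'
from h import *
np.set_printoptions(precision=1,suppress=True)
s=sense(); print(s["eef_pos"],s["ee_rot"].round(3))
c=cap("wrist","w12")
hsv=cv2.cvtColor(c["img"],cv2.COLOR_BGR2HSV)
m=cv2.inRange(hsv,np.array((18,120,120)),np.array((38,255,255))); 
cs=[q for q in cv2.findContours(m,cv2.RETR_EXTERNAL,cv2.CHAIN_APPROX_NONE)[0] if cv2.contourArea(q)>400]
for q in cs:
    M=np.zeros_like(m); cv2.drawContours(M,[q],-1,255,-1)
    ys=np.where(M.any(1))[0]; rows=ys[len(ys)//8:-len(ys)//8]
    mids=np.array([(np.where(M[y])[0][[0,-1]].mean(),y) for y in rows])
    P=np.array([ray(c,u,v,20) for u,v in mids]); k=np.polyfit(P[:,0],P[:,1],1)
    far,near=ray(c,mids[0][0],ys[0],26),ray(c,mids[-1][0],ys[-1],26)
    print("cob px",mids.mean(0),"far/near",far,near,"midx",(far[0]+near[0])/2,"y at mid",np.polyval(k,(far[0]+near[0])/2),"yaw",np.arctan(k[0]).round(3))
w=cv2.inRange(hsv,np.array((0,0,200)),np.array((180,40,255)))
for r,a in blobs(c,(0,0,170),(180,45,255),60,(100,0,540,300))[0]: print("rod?",np.round(r[0]),np.round(r[1]),[ray(c,*p,18)[:2] for p in cv2.boxPoints(r)] if a<2000 else a)
E
python3 sp.py
```

```text
[ 427.4 -107.1  201.7] [-0.  1. -0.  0.]
cob px [601.1 240.5] far/near [ 453.7 -338.8   26. ] [ 356.9 -349.6   26. ] midx 405.3021415973474 y at mid -348.50033717862516 yaw 0.08
cob px [351.1 232.5] far/near [ 460.9 -134.2   26. ] [ 364.8 -131.3   26. ] midx 412.84509346739674 y at mid -133.06485324641943 yaw -0.047
rod? [346. 294.] [11.  9.] [array([ 361.5, -126. ]), array([ 361.5, -134.1]), array([ 350.7, -134.3]), array([ 350.7, -126.1])]
rod? [357. 150.] [11. 58.] [array([ 459.4, -131.1]), array([ 505.9, -133.5]), array([ 505.3, -142.3]), array([ 458.7, -140.3])]
rod? [434.  90.] [ 29. 210.] 2932.5
rod? [145.   4.] [ 9. 90.] [array([592.6,  57. ]), array([592.1, -10.3]), array([586.2,  -9.7]), array([586.6,  57.9])]
```

View pics/w12.png

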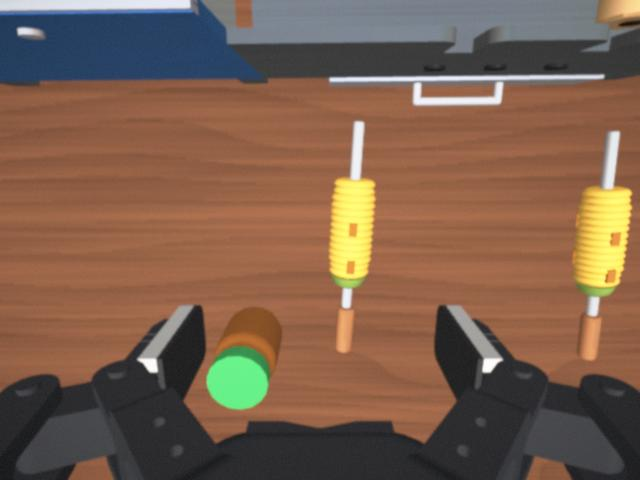

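>>> {"fn": "play_rows", "kwargs": {"plan": [[-5,-14,-20,0,0,-0.05,1],[-4,-13,-40,0,0,0,1],[0,0,-40,0,0,0,1],[0,0,-30,0,0,0,1],[0,0,0,0,0,0,1]]}}

```text
time_s: 19.4
eef_pos: [419.3, -136.4, 68.7]
ee_rot: [-0.003, 1.0, -0.029, 0.006]
force: [-0.1, 1.0, -0.4]
grip_width: 1.0
```

>>> {"fn": "play_rows", "kwargs": {"plan": [[-2,3,-35,0,0.01,0.005,1],[0,0,-20,0,0,0,1],[0,0,-8,0,0,0,1],[0,0,0,0,0,0,1]]}}

```text
time_s: 19.73
eef_pos: [421.9, -135.5, 9.7]
ee_rot: [-0.0, 1.0, -0.026, 0.004]
force: [-0.5, 0.8, 0.8]
grip_width: 1.003
```

>>> {"fn": "play_rows", "kwargs": {"plan": [[-5,2,-5,0,0.008,0,1],[0,0,0,0,0,0,1],[0,0,0,0,0,0,-1],[0,0,0,0,0,0,-1],[0,0,0,0,0,0,-1]], "grip_force": 80}}

```text
time_s: 20.15
eef_pos: [420.1, -135.2, 10.5]
ee_rot: [0.002, 1.0, -0.025, 0.004]
force: [-0.2, -1.1, -0.3]
grip_width: 0.603
```

>>> {"fn": "play_rows", "kwargs": {"plan": [[0,0,0,0,0,0,-1],[0,0,0,0,0,0,-1],[0,0,0,0,0,0,-1]]}}

```text
time_s: 20.4
eef_pos: [420.6, -135.6, 12.0]
ee_rot: [0.003, 1.0, -0.025, 0.005]
force: [-0.2, 0.4, -1.1]
grip_width: 0.399
```

>>> {"fn": "play_rows", "kwargs": {"plan": [[0,0,30,0,0,0,-1],[0,0,41,0,0,0,-1],[0,0,41,0,0,0,-1],[0,-10,41,0,0,0.02,-1],[0,-15,41,0,0,0.02,-1]]}}

```text
time_s: 20.82
eef_pos: [414.4, -154.5, 202.1]
ee_rot: [-0.003, 1.0, -0.004, -0.004]
force: [1.4, -1.7, -0.9]
grip_width: 0.397
```

>>> {"fn": "play_rows", "kwargs": {"plan": [[15,-12,30,0,0,0,-1],[30,0,0,0,0,0,-1],[30,0,0,0,0,0,-1],[10,0,0,0,0,0,-1],[0,0,0,0,0,0,-1]]}}

```text
time_s: 21.23
eef_pos: [503.7, -170.1, 243.4]
ee_rot: [0.002, 1.0, -0.005, 0.002]
force: [0.5, 0.3, -2.4]
grip_width: 0.394
```

Run:
```python
from h import *
c=cap("wrist","w13"); s=sense(); print(s["eef_pos"],s["ee_rot"].round(3),s["grip_width"])
```

```text
[ 502.83899241 -170.05739506  243.28251325] [ 0.002  1.    -0.005  0.002] 0.4064013662204544
```

View pics/w13.png

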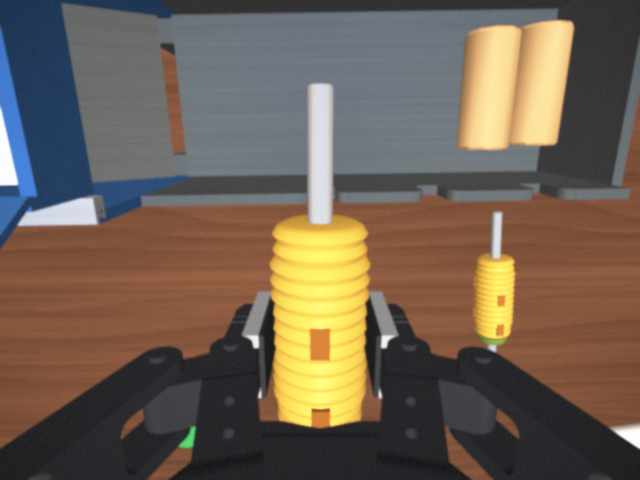

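Run:
```python
from h import *
np.set_printoptions(precision=1,suppress=True)
c=cap("wrist"); print(c["M"][2])
for n,u,v,z in [("n2",429.5,190,160),("n1",540,188,160),("rod tip",320,85,249),("rod base",320,220,249),("rod tip z253",320,87,253),("cobfar",320,220,250)]: print(n,ray(c,u,v,z))
g=cv2.cvtColor(c["img"],cv2.COLOR_BGR2GRAY)
for v in (186,190,194): print(v,g[v,300:560:3].tolist())
cv2.imwrite("pics/w13c.png",cv2.resize(c["img"][165:215,280:600],None,fx=2.5,fy=2.5,interpolation=cv2.INTER_CUBIC))
```

```text
[   0.3    0.     1.  -527.8]
n2 [ 538.9 -235.1  160. ]
n1 [ 539.4 -299.4  160. ]
rod tip [ 587.3 -171.4  249. ]
rod base [ 541.9 -170.9  249. ]
rod tip z253 [ 586.2 -171.4  253. ]
cobfar [ 542.1 -170.9  250. ]
186 [71, 70, 85, 167, 213, 224, 226, 224, 224, 220, 190, 123, 70, 73, 70, 69, 69, 69, 66, 71, 69, 69, 72, 71, 69, 74, 70, 69, 71, 69, 69, 74, 67, 70, 70, 68, 71, 72, 73, 79, 105, 115, 120, 118, 120, 116, 74, 60, 66, 71, 70, 68, 68, 68, 70, 70, 69, 69, 67, 70, 69, 68, 68, 70, 69, 72, 68, 71, 71, 70, 72, 72, 71, 70, 70, 71, 83, 91, 112, 121, 84, 57, 55, 57, 60, 65, 65]
190 [76, 77, 87, 166, 214, 224, 226, 224, 224, 219, 190, 123, 74, 83, 87, 88, 84, 84, 86, 87, 84, 84, 86, 89, 93, 90, 92, 96, 97, 95, 96, 96, 99, 100, 102, 99, 101, 101, 101, 104, 101, 110, 120, 118, 119, 118, 70, 60, 60, 72, 89, 103, 115, 116, 111, 113, 112, 110, 112, 112, 114, 115, 113, 115, 114, 116, 117, 118, 117, 116, 115, 118, 119, 120, 118, 117, 115, 111, 115, 117, 77, 57, 58, 58, 58, 59, 72]
194 [119, 118, 116, 167, 213, 223, 225, 226, 223, 220, 189, 143, 79, 96, 114, 121, 116, 120, 119, 122, 122, 120, 118, 120, 121, 121, 121, 122, 120, 123, 121, 123, 123, 119, 122, 123, 119, 121, 122, 114, 102, 101, 103, 104, 101, 103, 91, 63, 63, 75, 89, 108, 121, 121, 116, 119, 119, 118, 117, 118, 119, 118, 119, 119, 119, 120, 118, 120, 119, 120, 119, 118, 117, 121, 118, 118, 115, 112, 94, 94, 93, 88, 83, 73, 62, 62, 73]
```

View pics/w13c.png

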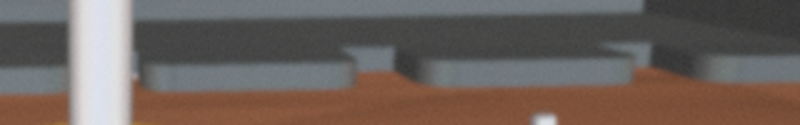

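>>> {"fn": "play_rows", "kwargs": {"plan": [[30,-1,0,0,0,0,-1],[30,-1,0,0,0,0,-1],[25,0,0,0,0,0,-1],[11,0,0,0,0,0,-1],[0,0,0,0,0,0,-1]]}}

```text
time_s: 21.75
eef_pos: [595.4, -171.6, 241.3]
ee_rot: [-0.0, 1.0, -0.006, -0.002]
force: [-0.7, 0.3, -1.5]
grip_width: 0.399
```

>>> {"fn": "play_rows", "kwargs": {"plan": [[1,0,-20,0,0,0,-1],[1,0,-20,0,0,0,-1],[0,0,0,0,0,0,-1]]}}

```text
time_s: 22.0
eef_pos: [594.5, -171.8, 200.2]
ee_rot: [-0.0, 1.0, -0.007, -0.003]
force: [-0.3, 0.6, -2.6]
grip_width: 0.397
```

>>> {"fn": "play_rows", "kwargs": {"plan": [[6,-1.5,-10,0,0,0,-1],[1,0,-8,0,0,0,-1],[0,0,0,0,0,0,-1]]}}

```text
time_s: 22.25
eef_pos: [600.1, -174.0, 182.7]
ee_rot: [0.0, 1.0, -0.007, -0.003]
force: [-0.5, -0.3, -2.4]
grip_width: 0.396
```

Run:
```python
from h import *
np.set_printoptions(precision=1,suppress=True)
c=cap("wrist","w14"); s=sense(); print(s["eef_pos"],s["ee_rot"].round(3),s["grip_width"])
t=cap("top"); 
w=c["img"][0:300,120:560]; t2=cv2.resize(t["img"][195:250,320:440],None,fx=4,fy=4)
o=np.zeros((520,480,3),np.uint8); o[:300,:440]=w; o[300:,:]=t2; cv2.imwrite("pics/v15.png",o)
```

```text
[ 600.3 -174.1  183.5] [ 0.  1. -0. -0.] 0.39780380027894424
```

View pics/v15.png

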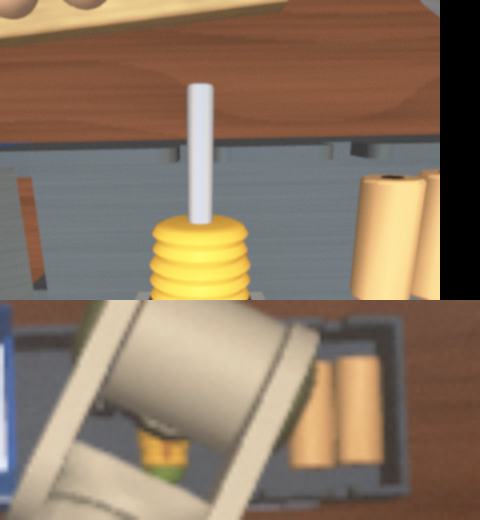

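>>> {"fn": "play_rows", "kwargs": {"plan": [[1,0,-12,0,0,0,-1],[1,0,-12,0,0,0,-1],[0.5,0,-8,0,0,0,-1],[0,0,0,0,0,0,-1]]}}

```text
time_s: 22.68
eef_pos: [603.6, -174.2, 150.8]
ee_rot: [0.001, 1.0, -0.007, -0.001]
force: [-0.4, 0.6, -1.4]
grip_width: 0.395
```

>>> {"fn": "play_rows", "kwargs": {"plan": [[0,0,-5,0,0,0,-1],[0,0,-4,0,0,0,-1],[0,0,0,0,0,0,-1]]}}

```text
time_s: 22.93
eef_pos: [603.5, -174.0, 140.2]
ee_rot: [0.001, 1.0, -0.007, -0.001]
force: [0.6, -0.3, -1.8]
grip_width: 0.399
```

>>> {"fn": "play_rows", "kwargs": {"plan": [[-3,0,-2,0,0,0,-1],[0,0,-2,0,0,0,-1],[0,0,0,0,0,0,-1]]}}

```text
time_s: 23.18
eef_pos: [600.4, -174.3, 138.5]
ee_rot: [0.002, 1.0, -0.007, -0.0]
force: [-0.2, 0.7, -1.1]
grip_width: 0.4
```

Release and rise, then head for spit 2.

>>> {"fn": "play_rows", "kwargs": {"plan": [[0,0,0,0,0,0,0.05],[0,0,0,0,0,0,0.05],[0,0,0,0,0,0,0.1],[0,0,15,0,0,0,0.1],[0,0,25,0,0,0,0.1]]}}

```text
time_s: 23.6
eef_pos: [598.8, -173.9, 175.8]
ee_rot: [0.0, 1.0, -0.007, -0.003]
force: [0.4, 0.8, -1.0]
grip_width: 0.549
```

>>> {"fn": "play_rows", "kwargs": {"plan": [[0,0,35,0,0,0,0.1],[0,0,35,0,0,0,0.1],[-30,-20,10,0,0,0,1],[-30,-30,0,0,0,0,1],[-30,-30,0,0,0,0,1]]}}

```text
time_s: 24.02
eef_pos: [510.7, -251.6, 264.0]
ee_rot: [0.003, 1.0, -0.002, 0.001]
force: [0.5, -1.1, -0.6]
grip_width: 0.945
```

>>> {"fn": "play_rows", "kwargs": {"plan": [[-30,-30,0,0,0,0,1],[-30,-30,-20,0,0,0,1],[-20,-20,-20,0,0,0,1],[0,0,-10,0,0,0,1],[0,0,0,0,0,0,1]]}}

```text
time_s: 24.43
eef_pos: [427.2, -334.9, 217.9]
ee_rot: [0.006, 1.0, -0.006, 0.004]
force: [-0.5, -0.0, -0.5]
grip_width: 1.002
```

```bash
python3 sp.py
python3 - <<'E'
from h import *
np.set_printoptions(precision=1,suppress=True)
t=cap("top","t16"); s=cap("side","s16")
print("top",ends(t,(19,150,120),(32,255,255),(320,190,450,320),150,40))
print("side",[(np.round(r[0],1),np.round(r[1],1),a) for r,a in blobs(s,(19,150,120),(32,255,255),40,(250,150,430,300))[0]], "exp seated",proj(s,(597,-174,146)))
E
```

```text
[ 427.2 -334.9  217.9] [ 0.  1. -0.  0.]
cob px [332.2 235.5] far/near [ 453.6 -345.9   26. ] [ 357.4 -351.    26. ] midx 405.4919914626497 y at mid -348.8758313421548 yaw 0.072
rod? [336. 294.] [10.  9.] [array([ 353.1, -348.5]), array([ 353. , -357.1]), array([ 342.7, -357.1]), array([ 342.8, -348.5])]
rod? [326. 159.] [55. 10.] [array([ 497.1, -337.7]), array([ 497.6, -346.5]), array([ 450.9, -350. ]), array([ 450.4, -340.9])]
rod? [186.  94.] [ 28. 172.] 2555.0
top [(array([ 389.7, -328.3]), np.float64(26.0), np.float64(1.547), array([414., 294.])), (array([ 597.3, -173.4]), np.float64(79.3), np.float64(-0.029), array([359., 224.]))]
side [(array([383.7, 227.1]), array([25.4, 10.4]), 210.0), (array([326.9, 219.5]), array([ 5.7, 10.4]), 42.5)] exp seated [317.4 218.3]
```

>>> {"fn": "play_rows", "kwargs": {"plan": [[-8,-7,-20,-0.01,0,0.08,1],[-8,-7,-40,0,0,0,1],[0,0,-40,0,0,0,1],[0,0,-40,0,0,0,1],[0,0,0,0,0,0,1]]}}

```text
time_s: 25.0
eef_pos: [418.6, -348.0, 83.1]
ee_rot: [0.019, 0.999, 0.042, 0.011]
force: [-0.7, 1.0, -1.7]
grip_width: 1.0
```

>>> {"fn": "play_rows", "kwargs": {"plan": [[-8,-1,-30,0.036,0.02,-0.01,1],[0,0,-25,0,0,0,1],[0,0,-10,0,0,0,1],[0,0,0,0,0,0,1]]}}

```text
time_s: 25.33
eef_pos: [416.0, -350.4, 23.6]
ee_rot: [0.004, 0.999, 0.04, 0.004]
force: [-0.1, -0.2, -1.3]
grip_width: 0.998
```

>>> {"fn": "play_rows", "kwargs": {"plan": [[-6,2,-15,0.008,0.008,0,1],[-1,0,-5,0,0,0,1],[0,0,0,0,0,0,-1],[0,0,0,0,0,0,-1],[0,0,0,0,0,0,-1]]}}

```text
time_s: 25.75
eef_pos: [411.9, -350.5, 8.8]
ee_rot: [0.004, 0.999, 0.041, 0.003]
force: [-0.1, 0.0, -0.1]
grip_width: 0.606
```

>>> {"fn": "play_rows", "kwargs": {"plan": [[0,0,0,0,0,0,-1],[0,0,0,0,0,0,-1],[0,0,0,0,0,0,-1]]}}

```text
time_s: 26.0
eef_pos: [412.5, -351.1, 10.6]
ee_rot: [0.005, 0.999, 0.041, 0.003]
force: [0.4, 0.0, -2.1]
grip_width: 0.399
```

>>> {"fn": "play_rows", "kwargs": {"plan": [[0,0,30,0,0,0,-1],[0,0,41,0,0,0,-1],[0,5,41,0,0,-0.03,-1],[0,15,41,0,0,-0.03,-1],[0,15,41,0,0,-0.03,-1]]}}

```text
time_s: 26.42
eef_pos: [408.1, -314.1, 197.7]
ee_rot: [-0.003, 1.0, -0.007, -0.002]
force: [1.3, 0.3, -1.8]
grip_width: 0.398
```

>>> {"fn": "play_rows", "kwargs": {"plan": [[15,15,30,0,0,0,-1],[30,0,0,0,0,0,-1],[30,0,0,0,0,0,-1],[10,0,0,0,0,0,-1],[0,0,0,0,0,0,-1]]}}

```text
time_s: 26.83
eef_pos: [497.4, -296.9, 241.0]
ee_rot: [0.003, 1.0, -0.008, 0.004]
force: [-0.4, -0.1, -0.6]
grip_width: 0.399
```

```bash
cat > rod.py <<'E'
from h import *
np.set_printoptions(precision=1,suppress=True)
c=cap("wrist","w17"); s=sense(); print(s["eef_pos"],s["ee_rot"].round(3),s["grip_width"])
z=s["eef_pos"][2]+7
hsv=cv2.cvtColor(c["img"],cv2.COLOR_BGR2HSV); m=cv2.inRange(hsv,np.array((0,0,190)),np.array((180,40,255)))
for v in range(80,225,20):
    u=np.where(m[v,270:370])[0]
    if len(u)>8: print(v,270+u.min(),270+u.max(),ray(c,270+(u.min()+u.max())/2,v,z)[:2])
E
python3 rod.py
```

```text
[ 496.6 -296.9  240.8] [ 0.  1. -0.  0.] 0.3965811419629803
100 311 331 [ 577.1 -298.9]
120 311 330 [ 570.8 -298.6]
140 311 330 [ 564.3 -298.5]
160 311 330 [ 557.7 -298.4]
180 311 330 [ 550.8 -298.3]
200 311 330 [ 543.8 -298.2]
220 311 330 [ 536.6 -298.1]
```

>>> {"fn": "play_rows", "kwargs": {"plan": [[30,-3,0,0,0,0,-1],[30,-3,0,0,0,0,-1],[25,0,0,0,0,0,-1],[17,0,0,0,0,0,-1],[0,0,0,0,0,0,-1]]}}

```text
time_s: 27.3
eef_pos: [596.4, -303.3, 238.0]
ee_rot: [0.001, 1.0, -0.01, 0.0]
force: [-1.0, 0.6, -2.4]
grip_width: 0.396
```

>>> {"fn": "play_rows", "kwargs": {"plan": [[1,0,-20,0,0,0,-1],[1,0,-20,0,0,0,-1],[0,0,-15,0,0,0,-1],[0,0,0,0,0,0,-1]]}}

```text
time_s: 27.63
eef_pos: [594.3, -304.7, 180.1]
ee_rot: [0.0, 1.0, -0.011, -0.002]
force: [-0.4, 0.3, -2.7]
grip_width: 0.397
```

Run:
```python
from h import *
c=cap("wrist","w18"); s=sense(); print(s["eef_pos"],s["ee_rot"].round(3))
# notch gap at back wall: print grey profile around
g=cv2.GaussianBlur(cv2.cvtColor(c["img"],cv2.COLOR_BGR2GRAY),(3,3),0)
for v in (134,140,144,148,152,156,160): print(v,g[v,270:376:3].tolist())
t=cap("top"); w=c["img"][60:300,100:560]; t2=cv2.resize(t["img"][195:250,320:440],None,fx=4,fy=4)
o=np.zeros((460,480,3),np.uint8); o[:240,:460]=w; o[240:,:]=t2; cv2.imwrite("pics/v18.png",o)
```

```text
[ 594.64577372 -305.07098604  181.92887901] [ 0.001  1.    -0.011 -0.001]
134 [120, 118, 117, 116, 114, 107, 98, 86, 67, 109, 123, 123, 127, 173, 212, 223, 225, 224, 223, 220, 197, 140, 112, 121, 122, 118, 118, 121, 121, 120, 121, 120, 121, 120, 121, 122]
140 [122, 120, 118, 118, 116, 110, 100, 89, 67, 107, 122, 122, 128, 173, 213, 223, 225, 224, 223, 220, 196, 138, 112, 120, 122, 118, 118, 120, 121, 120, 120, 121, 120, 121, 121, 121]
144 [122, 121, 119, 118, 117, 109, 102, 90, 72, 109, 122, 122, 126, 174, 213, 223, 225, 224, 223, 220, 196, 137, 113, 120, 122, 118, 118, 121, 120, 121, 121, 120, 122, 121, 121, 122]
148 [122, 122, 121, 120, 120, 119, 119, 118, 120, 122, 123, 123, 127, 173, 213, 224, 226, 225, 223, 220, 196, 143, 122, 123, 123, 122, 122, 122, 122, 123, 123, 124, 123, 122, 123, 123]
152 [120, 121, 120, 120, 120, 121, 120, 120, 121, 120, 120, 120, 125, 172, 213, 223, 226, 225, 224, 220, 195, 140, 119, 120, 119, 119, 120, 118, 119, 119, 119, 119, 119, 119, 118, 118]
156 [120, 119, 120, 119, 119, 119, 118, 119, 119, 119, 119, 119, 123, 172, 212, 224, 225, 224, 224, 221, 195, 139, 119, 118, 118, 119, 118, 119, 120, 118, 119, 119, 119, 119, 119, 119]
160 [120, 120, 120, 120, 120, 120, 121, 120, 121, 121, 121, 121, 126, 172, 213, 223, 226, 224, 224, 221, 195, 139, 121, 122, 123, 123, 122, 122, 121, 123, 123, 123, 123, 123, 122, 122]
```

>>> {"fn": "play_rows", "kwargs": {"plan": [[6,2,-8,0,0,0,-1],[1,0,-12,0,0,0,-1],[0.5,0,-10,0,0,0,-1],[0,0,0,0,0,0,-1]]}}

```text
time_s: 28.07
eef_pos: [603.6, -304.4, 155.2]
ee_rot: [0.004, 1.0, -0.011, 0.003]
force: [0.1, 0.6, -3.1]
grip_width: 0.4
```

>>> {"fn": "play_rows", "kwargs": {"plan": [[0,0.5,-7,0,0,0,-1],[0,0,-5,0,0,0,-1],[0,0,0,0,0,0,-1]]}}

```text
time_s: 28.32
eef_pos: [603.7, -303.5, 141.9]
ee_rot: [0.004, 1.0, -0.011, 0.003]
force: [-0.7, 0.4, -1.9]
grip_width: 0.401
```

>>> {"fn": "play_rows", "kwargs": {"plan": [[-3,0,-3,0,0,0,-1],[0,0,-2,0,0,0,-1],[0,0,0,0,0,0,-1]]}}

```text
time_s: 28.57
eef_pos: [600.5, -303.7, 136.5]
ee_rot: [0.004, 1.0, -0.011, 0.003]
force: [0.4, -0.4, -1.2]
grip_width: 0.398
```

>>> {"fn": "play_rows", "kwargs": {"plan": [[0,0,0,0,0,0,0.05],[0,0,0,0,0,0,0.05],[0,0,0,0,0,0,0.1],[0,0,15,0,0,0,0.1],[0,0,25,0,0,0,0.1]]}}

```text
time_s: 28.98
eef_pos: [599.2, -303.1, 174.1]
ee_rot: [0.002, 1.0, -0.011, 0.001]
force: [0.3, -0.3, -0.6]
grip_width: 0.557
```

>>> {"fn": "play_rows", "kwargs": {"plan": [[0,0,35,0,0,0,0.1],[0,0,35,0,0,0,0.1],[-30,0,20,0,0,0,1],[-41,10,20,0,0,0,1],[-41,20,0,0,0,0,1]]}}

```text
time_s: 29.4
eef_pos: [495.3, -277.2, 289.6]
ee_rot: [0.005, 1.0, -0.01, 0.004]
force: [0.5, -1.3, 1.1]
grip_width: 0.95
```

>>> {"fn": "play_rows", "kwargs": {"plan": [[-41,10,0,0,0,0,1],[-30,0,0,0,0,0,1],[-20,0,0,0,0,0,1],[0,0,0,0,0,0,1],[0,0,0,0,0,0,1]]}}

```text
time_s: 29.82
eef_pos: [396.6, -263.5, 294.6]
ee_rot: [0.009, 1.0, -0.011, 0.008]
force: [0.8, -0.1, -0.3]
grip_width: 1.0
```

Run:
```python
from h import *
np.set_printoptions(precision=1,suppress=True)
print(sense()["eef_pos"])
t=cap("top"); s=cap("side"); w=cap("wrist")
print("top",ends(t,(19,150,120),(32,255,255),(320,190,450,320),150,40))
print("briq",ends(t,(13,60,120),(23,165,255),(200,195,430,250),240,60), "bar",ends(t,(0,150,100),(4,255,255),(180,180,260,260),262,20))
print("side",[(np.round(r[0],1),np.round(r[1],1),a) for r,a in blobs(s,(19,150,120),(32,255,255),40,(250,150,430,300))[0]])
for y in (-173.5,-303): print("exp side cob/handle/tip",proj(s,(597,y,145)),proj(s,(501,y,144.5)),proj(s,(485,y,144.5)),"top tips",proj(t,(685,y,144.5)),proj(t,(479,y,144.5)))
a=cv2.resize(t["img"][190:290,315:435],None,fx=4,fy=4); b=cv2.resize(s["img"][150:270,270:390],None,fx=4,fy=4)[:480]
o=np.zeros((590,800,3),np.uint8); o[:400,:480]=a; b=cv2.resize(b,(320,320)); o[:320,480:]=b; o[400:590,:253]=cv2.resize(w["img"],(253,190)); o[330:590,480:800]=cv2.resize(t["img"][185:255,195:281+0],(320,260)); cv2.imwrite("pics/v19.png",o)
```

```text
[ 396.6 -263.5  294.6]
top [(array([ 597.3, -173.4]), np.float64(79.3), np.float64(-0.029), array([359., 224.])), (array([ 597. , -303.5]), np.float64(79.3), np.float64(-0.034), array([404., 222.]))]
briq [(array([ 591. , -288.2]), np.float64(80.3), np.float64(0.009), array([403., 222.])), (array([598.7,   4.5]), np.float64(80.1), np.float64(-0.021), array([296., 222.]))] bar [(array([597.4, 201.1]), np.float64(92.4), np.float64(-0.012), array([224., 223.]))]
side [(array([326.9, 219.5]), array([ 5.7, 10.4]), 43.0), (array([329.2, 194.6]), array([24.5, 10.7]), 214.5)]
exp side cob/handle/tip [317.3 218.7] [346.3 225.1] [351.2 226.2] top tips [358.1 194. ] [360.1 264. ]
exp side cob/handle/tip [329.3 195.8] [356.8 201.6] [361.4 202.5] top tips [402.  192.9] [404.4 262.9]
```

View pics/v19.png

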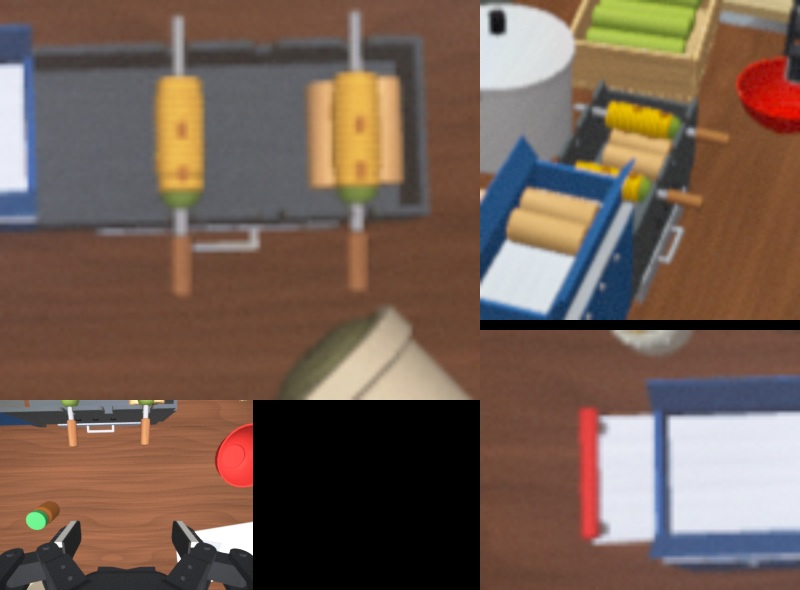

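```bash
python3 -c "
from rig import ctrl; print(ctrl.finish_job())"
```

```text
the job is handed in; nothing more can be done
None
```

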